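# Change the plates on the archive's copying slide

### The job

Change the plates on the copying slide: turn the lock collar back to its white mark, draw the index knob up, slide the carriage on one notch from PARK (white) to LOAD (green) and let the knob drop home. There, put the old plates with white or black handles from the nests flat on the blue mat, side by side, and lay each plate from the desk in the nest of its own colour, handle towards the robot, slid flush into the corner of both fences. Then index one more notch to COPY (orange), knob home, and last turn the collar clockwise to its red mark; let go of everything with all plates still in place, and leave the loupe, brush and pencil cup alone.

Things in the scene. Friction and masses are not known exactly. Their poses are not given: they have to be found in the camera images.
- slide_bed (a point): The copying slide's fixed bed: low grey steel slide, 120 x 570 mm, on the desk, its length roughly left-right for the robot. Point on its long centre line, 22 mm above the desk, 5 mm to -y of mid-length; x points across the bed away from the robot, y along it to the left, z up. It does not move in a run, but stands differently from run to run (turned up to 0.08 rad).
- carriage (a joint): Travel (m) of the aluminium carriage along the bed's +y. Notches: 0 = PARK (white mark on the bed's near edge; start), 0.060 = LOAD (green mark), 0.120 = COPY (orange mark); end of travel 0.124. A black pointer on the carriage's near edge, at its left end, stands at the mark of the notch in use. Play in a notch 1.5 mm either way. With the pin drawn it slides at 1 to 2 N.
- index_knob (a joint): Lift (m) of the sprung index knob: 0 = pin fully home in a notch; drawn straight up more than 0.010 it frees the carriage; stop at 0.016. The spring pulls it down with about 5 N at 0, 9.5 N at the stop. Let go between notches, the pin rides on the index strip (about 0.010) and drops into a notch when it meets one.
- knob_grip (a point): Point to grip the index knob: on its axis, 14 mm below its top, 70 mm above the desk when home. Upright black cylinder, 30 mm diameter, 34 mm tall, orange dot on top, at the carriage's -y (right) end. It rises with the knob and travels with the carriage, whose nest floor begins 25 mm to its +y side. Axes as the bed's.
- lock_collar (a joint): Angle (rad) of the lock collar, growing clockwise seen from above; OPEN = 0 (white mark on its seat), LOCKED = 1.05 (red mark), where the white line on the lug points at the mark. It starts about locked (0.95 to 1.3). It stays where it is left (about 0.06 N m of friction); it can be turned past both marks, stops at -0.15 and 1.5.
- collar_grip (a point): Point to grip the lock collar: on its upright axis, 10 mm below its top, 47 mm above the desk. Dark steel cylinder, 52 mm diameter, 34 mm tall, white line on top, at the bed's +y (left) end. Axes agree with the bed's at joint value 0 and turn with it.
- collar_lug (a point): Top of the outer end of the collar's lug, 12 mm wide, 40 mm from the axis. The lug is low: its top is 23 mm below the collar's top, so fingers can close on the collar above it in any direction. At joint value 0 it points 0.525 rad anticlockwise (seen from above) from the bed's -x.
- red_centre (a point): Centre of the red plate, half-way through its thickness: a framed glass negative, 90 mm (its x) by 66 mm (its y) by 8 mm thick, about 90 g, lying flat on the desk at first, with a red handle bar standing on it. Absent in some runs (None).
- red_handle (a point): Centre of the red plate's handle bar, which runs along its -x edge: 12 mm thick (plate x), 50 mm long (plate y), standing 22 mm above the plate's face (its top 30 mm above the plate's underside). The point is 37 mm to -x of the plate's centre and 19 mm above its underside.
- nest_red (a point): Where the red plate's centre must be, at the -y (right) end next to the knob of the carriage, travelling with it; axes as the bed's; handle to -x. Floor 30 mm above the desk; two fences, 6 mm high and thick, form a corner: steel on the +x side (face 45 mm from here), red on the +y side (face 33 mm). Open to -x (floor ends 69 mm from here) and -y (20 mm of free floor beside a home plate).
- yellow_centre (a point): Centre of the yellow plate, half-way through its thickness: a framed glass negative, 90 mm (its x) by 66 mm (its y) by 8 mm thick, about 90 g, lying flat on the desk at first, with a yellow handle bar standing on it. Absent in some runs (None).
- yellow_handle (a point): Centre of the yellow plate's handle bar, which runs along its -x edge: 12 mm thick (plate x), 50 mm long (plate y), standing 22 mm above the plate's face (its top 30 mm above the plate's underside). The point is 37 mm to -x of the plate's centre and 19 mm above its underside.
- nest_yellow (a point): Where the yellow plate's centre must be, at the middle of the carriage, travelling with it; axes as the bed's; handle to -x. Floor 30 mm above the desk; two fences, 6 mm high and thick, form a corner: steel on the +x side (face 45 mm from here), yellow on the +y side (face 33 mm). Open to -x (floor ends 69 mm from here) and -y (20 mm of free floor beside a home plate).
- blue_centre (a point): Centre of the blue plate, half-way through its thickness: a framed glass negative, 90 mm (its x) by 66 mm (its y) by 8 mm thick, about 90 g, lying flat on the desk at first, with a blue handle bar standing on it. Absent in some runs (None).
- blue_handle (a point): Centre of the blue plate's handle bar, which runs along its -x edge: 12 mm thick (plate x), 50 mm long (plate y), standing 22 mm above the plate's face (its top 30 mm above the plate's underside). The point is 37 mm to -x of the plate's centre and 19 mm above its underside.
- nest_blue (a point): Where the blue plate's centre must be, at the +y (left) end of the carriage, travelling with it; axes as the bed's; handle to -x. Floor 30 mm above the desk; two fences, 6 mm high and thick, form a corner: steel on the +x side (face 45 mm from here), blue on the +y side (face 33 mm). Open to -x (floor ends 69 mm from here) and -y (20 mm of free floor beside a home plate).
- white_centre (a point): Centre of the white-handled plate, left from the last batch, at first in the blue nest, a few mm off its fences. Built just like the red plate, with a white handle bar. Absent in some runs (None).
- white_handle (a point): Centre of the white plate's handle bar, placed and sized on its plate just as the red one is.
- black_centre (a point): Centre of the black-handled plate, left from the last batch, at first in the red nest, a few mm off its fences. Built just like the red plate, with a black handle bar. Absent in some runs (None).
- black_handle (a point): Centre of the black plate's handle bar, placed and sized on its plate just as the red one is.
- mat_top (a point): Centre of the top face of the blue felt mat, 120 mm (x) by 150 mm (y), 3 mm thick, fixed on the desk near the right (-y) end of the slide. It has room for two plates side by side (long sides along its x).
- loupe: Bystander, to be left alone: black magnifier, 52 mm across, 45 mm tall; origin at its underside centre.
- brush: Bystander, to be left alone: dusting brush, about 180 mm long, lying on the desk; origin at its underside.
- pencil_cup: Bystander, to be left alone: pale cup with pencils, 72 mm across, 100 mm tall, pencils to about 180 mm; origin at its underside centre.

How it is judged:
By the outcome, as a careful person would: the job done as asked, in the order asked, and still so for the second after the job is handed in, with the robot touching nothing.
Of red_plate, yellow_plate, blue_plate only 2 to 3 are there at a start; the rules pass over those that are not, and their reading is None.
Of white_plate, black_plate only 1 to 2 are there at a start; the rules pass over those that are not, and their reading is None.
At some moment in a run one of red_plate, yellow_plate, blue_plate may be knocked a few centimetres aside while the robot is not near it.
Once in a run the grip may slacken for a moment while it holds something.
It also fails if it takes over 210 s, if anything falls off the work surface, if the arm or the gripper's body presses on something with over 40 N, if the wrist force passes 120 N, or if a joint passes its speed limit or range.

### The arm

A 7-joint arm with a two-finger parallel gripper is mounted at the origin on the work surface. World frame = base frame: x ahead of the robot, y to its left, z up, the work surface at z = 0. Lengths are in m, angles in degrees, forces in N, time in s.
With the tool pointing down it reaches from about 0.425 to 0.875 m from the base axis. Payload 9.9 kg.
Tool frame: the origin (TCP) lies midway between the tips of the shut fingers; the grasp point (between the pads) lies env.grasp_offset behind it (env.grasp_offset is the distance from the TCP to the grasp point, in m); z points along the fingers, y is the direction in which the jaws open and shut (so a half turn about z gives the same grasp; the last joint's range is limited). The gripper opens to 85 mm and grips with 20 to 120 N. Pads are 22 mm wide; open, the fingers measure 114 mm over their backs; the gripper's body (76 mm by 85 mm) begins 54 mm behind the grasp point. The pads swing forward as they close: fully open they stand 13 mm farther back than shut.
Start: joints at [-4.801, 32.985, 1.427, 82.34, -0.859, 64.687, -3.237], TCP at [0.675, 0, 0.231] pointing down, gripper open.
Joint ranges: [-157.87, 157.87], [-19.46, 123.44], [-87.15, 90], [11.01, 140.99], [-62.26, 242.26], [9.8, 113.94], [-161.44, 161.44]. Speed limits (degrees/s): [127.2, 127.2, 172.46, 172.46, 180, 180, 180].

### API

Orientations are given as a 3x3 rotation matrix whose columns are the frame's x, y, z axes.
In Python, from workcell import get_state, vision, env, trace gives the robot as it stands.
- The arm moves only by the tool send_rows, never from a script. Its argument "increments" is a list of rows, each a list of 3 entries, a list of its own where there are three numbers: the turn, a rotation vector about the tool's x, y, z in rad, then the shift along the tool's x, y, z in cm, then the closure, from -1 (fully open) to 1 (shut). A call has 1 to 10 rows; each row is the pose to reach, as a shift and turn from the pose measured when the call began, along the tool's axes at that moment; what a row does not reach only later rows make up. A row lasts 1/8 s, in which the tool goes at most 62.5 mm and 10.7 degrees, less where a joint would pass 70% of its speed; a pose out of reach is approached as far as the arm can. A call with a gripper value outside its range is refused whole. The fingers move at their own pace and stop on an object; the grip force is fixed at half the most. Time passes only in rows, so rows that repeat a pose let the fingers close. It gives the time, the measured TCP pose, the force and the opening at its end, in the units of the state.
- get_state(): the state, without advancing time (a new reading comes with each control period).
- vision.camera(name): name is "scene" or "side" or "wrist"; returns a dict with "image" (384x512x3 uint8, red, green, blue), "fx", "fy", "cx", "cy" (pixels), "k1" (the pictures are not rectified: a ray, as slopes to the right and down, at radius r is drawn at 1 + k1 r^2 times it, then the intrinsics apply), "rvec" (rotation vector, rad) and "tvec" (3), from world to camera coordinates, as OpenCV has them; the wrist camera has in their place "tool_from_camera" (4x4, takes a point from camera to tool coordinates, whose origin is the TCP and whose axes are the flange's). Camera axes: x right, y down, z forward; pixel columns grow to the right and rows downward; lengths in m; the calibration is good to about 2 mm. A picture is of the moment at which its call begins: read the wrist's pose just before it. There is no depth.
- env.sign_off(): hands the job in, once; it reports no verdict.
Trained networks look in the newest picture that a camera, given by its name, has taken for a name from the list of things; names that differ only in an ending like _2 or _b are one class to them, and where a whole thing is asked for, a point or a joint stands for the part that bears it (a point fixed in the world has none). Each returns a list of dicts, best first, with "p" (0 to 1); they miss things now and then, are a little off and sometimes report something else, mostly with a low value. They report only what shows in the picture. A call takes as long as a camera call.
- trace(camera, name): "region" (384x512 bool, what is visible of it) and "point" ([column, row] in pixels, amid what is visible of it).
The state is a dict: "time": time; "joint_pos": joint angles; "qvel": joint speeds; "joint_torque": joint torques, N m; "position": TCP position; "tcp_rot": TCP orientation; "ft_force": force on the tool from outside, world axes, zero at the start; "moment": the same for the moment, N m; "gripper_width": finger opening in m.
Only numpy, scipy, OpenCV 4.12 (cv2) and the standard library are available. Lean on these libraries where they do the work, as an engineer would, in place of code of your own. Each camera call takes 0.05 s, during which the arm holds its last target.

## Working session

There is one attempt and no reset: what is moved stays moved. The work goes in short steps, Python scripts to look and compute and a tool call to move; the robot and the scene stay as the last step left them, time stands still between calls to the robot, and variables do not carry over. Pictures are saved under pics/ and viewed, and the job is handed in when it is done.

Besides the shell and the picture viewer there is one more tool, called after "Request:" as name([rows], argument=value, ...), one row to a line, values as JSON. send_rows: Moves the arm, as the interface text tells. Its arguments: {"type":"object","properties":{"increments":{"type":"array"}},"required":["increments"]}

```bash
ls; mkdir -p pics; cat > h.py <<'E'
import numpy as np, cv2
from workcell import get_state, vision, env, trace
def snap(name, out=None):
    c=vision.camera(name)
    if out: cv2.imwrite('pics/'+out, cv2.cvtColor(c['image'],cv2.COLOR_RGB2BGR))
    return c
E
python3 - <<'E'
from h import *
s=get_state(); print(s); print(env.grasp_offset)
for n in ['scene','side','wrist']:
    c=snap(n,n+'0.png'); print({k:v for k,v in c.items() if k!='image'})
E
```

```text
pics
{'time': 0.0, 'joint_pos': array([-4.80133398, 33.03102334,  1.42386836, 82.38586719, -0.86017941,
       64.68737833, -3.23796327]), 'qvel': array([ 0.01373059, -0.05485331, -0.01592513,  0.08592055,  0.0030301 ,
       -0.01295773,  0.01015179]), 'joint_torque': array([ 1.10782021e-03, -7.65753937e+01,  2.25157209e+00, -2.85965914e+01,
        1.54639565e-02,  1.25475466e-02,  7.09064329e-05]), 'position': array([6.74546306e-01, 5.15062340e-06, 2.30465518e-01]), 'tcp_rot': array([[-8.66278929e-06,  9.99998666e-01, -1.63341366e-03],
       [ 9.99999997e-01,  8.53753139e-06, -7.66916986e-05],
       [-7.66776510e-05, -1.63341432e-03, -9.99998663e-01]]), 'ft_force': array([ 0.2371516 ,  0.08025353, -1.14120862]), 'moment': array([ 0.01229942, -0.00351656, -0.02882406]), 'gripper_width': 0.08539614039200534}
0.0187
{'fx': 417.2508617111527, 'fy': 417.2508617111527, 'cx': 250.2747783559678, 'cy': 197.35044553966915, 'k1': -0.11183302777384677, 'rvec': array([ 1.70478045,  2.09268165, -0.63374595]), 'tvec': array([ 0.11697479, -0.39110079,  1.75540458])}
{'fx': 434.5535912711072, 'fy': 434.5535912711072, 'cx': 255.21792610252686, 'cy': 188.92339275937724, 'k1': -0.15614831533842913, 'rvec': array([ 0.67059529, -2.46000967,  1.33346211]), 'tvec': array([0.4448409 , 0.22441584, 1.02913981])}
{'fx': 300.6027925571074, 'fy': 300.6027925571074, 'cx': 257.51719780654037, 'cy': 196.57649502824452, 'k1': -0.053899872825982555, 'tool_from_camera': array([[ 4.58665298e-05, -9.63354468e-01, -2.68231553e-01,
         6.75249865e-02],
       [ 9.99999649e-01, -1.80131105e-04,  8.17937397e-04,
         1.15775802e-03],
       [-8.36280493e-04, -2.68231497e-01,  9.63354122e-01,
        -1.43217786e-01],
       [ 0.00000000e+00,  0.00000000e+00,  0.00000000e+00,
         1.00000000e+00]])}
```

View pics/scene0.png

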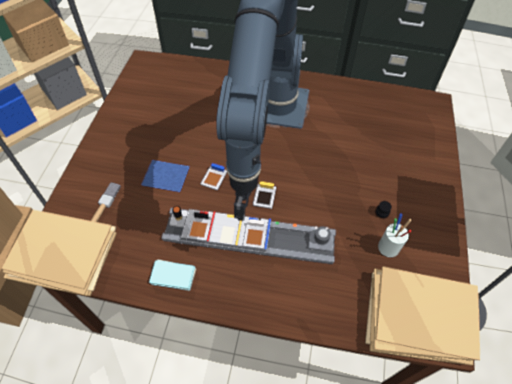

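View pics/side0.png

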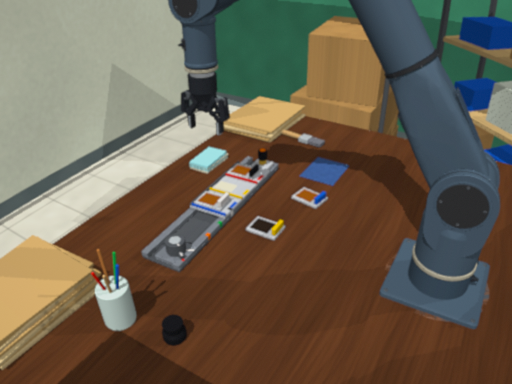

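View pics/wrist0.png

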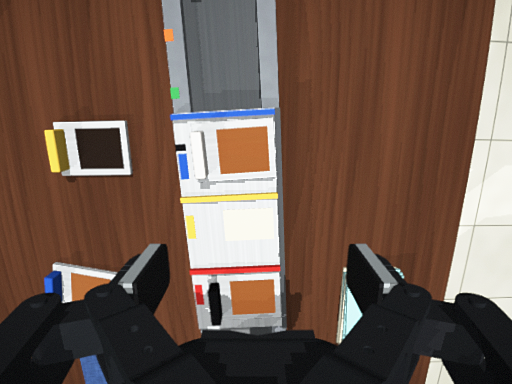

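```bash
cat >> h.py <<'E'
def rays(name,c,st,px):
    px=np.array(px,float).reshape(-1,1,2)
    K=np.array([[c['fx'],0,c['cx']],[0,c['fy'],c['cy']],[0,0,1]])
    n=cv2.undistortPoints(px,K,np.array([c['k1'],0,0,0.])).reshape(-1,2)
    d=np.c_[n,np.ones(len(n))]
    if name=='wrist':
        T=np.eye(4);T[:3,:3]=st['tcp_rot'];T[:3,3]=st['position'];M=T@c['tool_from_camera']
        return M[:3,3],d@M[:3,:3].T
    R,_=cv2.Rodrigues(c['rvec']); return -R.T@c['tvec'], d@R
def on_z(name,c,st,px,z):
    o,d=rays(name,c,st,px); z=np.broadcast_to(z,(len(d),))
    return o+d*((z-o[2])/d[:,2])[:,None]
def proj(name,c,st,P):
    P=np.array(P,float).reshape(-1,3)
    K=np.array([[c['fx'],0,c['cx']],[0,c['fy'],c['cy']],[0,0,1]])
    if name=='wrist':
        T=np.eye(4);T[:3,:3]=st['tcp_rot'];T[:3,3]=st['position'];M=np.linalg.inv(T@c['tool_from_camera'])
        rv,_=cv2.Rodrigues(M[:3,:3]);tv=M[:3,3]
    else: rv,tv=c['rvec'],c['tvec']
    return cv2.projectPoints(P,rv,tv,K,np.array([c['k1'],0,0,0.]))[0].reshape(-1,2)
E
python3 - <<'E'
from h import *
for cam in ['wrist','scene','side']:
    st=get_state(); c=vision.camera(cam)
    for n,z in [('red_handle',.03),('yellow_handle',.03),('blue_handle',.03),('white_handle',.06),('black_handle',.06),('index_knob',.084),('lock_collar',.057),('mat_top',.003),('loupe',.02),('brush',.01),('pencil_cup',.05),('red_centre',0.004),('yellow_centre',.004),('blue_centre',.004),('white_centre',.034),('black_centre',.034),('carriage',.03)]:
        r=trace(cam,n)
        for q in r[:2]:
            print(cam,n,round(q['p'],2),np.round(q['point']),q['region'].sum(),on_z(cam,c,st,[q['point']],z).round(3)[0][:2])
E
```

```text
wrist yellow_handle 0.77 [ 89. 145.] 4345 [0.481 0.033]
wrist yellow_handle 0.5 [ 74. 277.] 1691 [ 0.434 -0.138]
wrist blue_handle 0.62 [ 71. 282.] 1695 [ 0.428 -0.146]
wrist white_handle 0.84 [233. 152.] 4968 [0.651 0.029]
wrist black_handle 0.9 [244. 294.] 3250 [ 0.66  -0.142]
wrist lock_collar 0.44 [231. 223.] 12781 [ 0.646 -0.051]
wrist mat_top 0.93 [ 91. 372.] 541 [ 0.409 -0.327]
wrist mat_top 0.44 [230. 220.] 13627 [ 0.64  -0.067]
wrist brush 0.74 [227. 121.] 25800 [0.64  0.059]
wrist brush 0.56 [232. 152.] 5074 [0.646 0.022]
wrist pencil_cup 0.68 [229. 222.] 13240 [ 0.644 -0.054]
wrist yellow_centre 0.63 [ 87. 151.] 4431 [0.463 0.024]
wrist blue_centre 0.81 [ 70. 279.] 1697 [ 0.41  -0.157]
wrist blue_centre 0.6 [242. 296.] 3327 [ 0.654 -0.182]
wrist white_centre 0.65 [232. 151.] 4879 [0.647 0.026]
wrist black_centre 0.78 [245. 296.] 3372 [ 0.66  -0.161]
wrist carriage 0.58 [231. 221.] 13473 [ 0.644 -0.059]
scene red_handle 0.42 [216. 177.] 429 [ 0.443 -0.155]
scene yellow_handle 0.7 [265. 195.] 459 [0.483 0.033]
scene blue_handle 0.8 [213. 178.] 386 [ 0.447 -0.166]
scene blue_
[... 1513 characters left out ...]
185.] 1611 [ 0.589 -0.012]
side lock_collar 0.82 [176. 245.] 397 [0.591 0.259]
side mat_top 0.64 [325. 177.] 790 [ 0.431 -0.306]
side loupe 0.64 [175. 329.] 570 [0.45  0.443]
side brush 0.6 [305. 136.] 315 [ 0.617 -0.541]
side pencil_cup 0.67 [117. 300.] 2112 [0.59  0.468]
side pencil_cup 0.21 [269. 229.] 573 [0.428 0.081]
side red_centre 0.43 [242. 171.] 336 [ 0.689 -0.201]
side yellow_centre 0.79 [264. 227.] 590 [0.473 0.026]
side blue_centre 0.59 [311. 196.] 351 [ 0.425 -0.181]
side white_centre 0.79 [214. 202.] 458 [0.639 0.03 ]
side black_centre 0.55 [243. 170.] 345 [ 0.665 -0.167]
side black_centre 0.46 [310. 196.] 433 [ 0.41  -0.136]
side carriage 0.74 [236. 185.] 1623 [ 0.637 -0.084]
```

Request:
send_rows([
  [[0,0,0],[5,-2,0],-1],
  [[0,0,0],[10,-4,0],-1],
  [[0,0,0],[15,-5,0],-1],
  [[0,0,0],[20,-5,0],-1],
  [[0,0,0],[20,-5,0],-1],
  [[0,0,0],[20,-5,0],-1],
])

```text
time: 3.6
position: [0.6251, 0.1994, 0.2312]
tcp_rot: [[0.0, 1.0, -0.0], [1.0, -0.0, -0.001], [-0.001, -0.0, -1.0]]
ft_force: [0.0, -1.1, -0.1]
gripper_width: 0.0853
```

```bash
python3 - <<'E'
from h import *
import pickle
st=get_state(); c=snap('wrist','w1.png'); pickle.dump((st,c),open('w1.pkl','wb')); print(st['time'],st['position'],st['ft_force'])
E
```

```text
3.6 [0.62509913 0.19936838 0.23118109] [ 0.04636951 -1.0697647  -0.06732711]
```

View pics/w1.png

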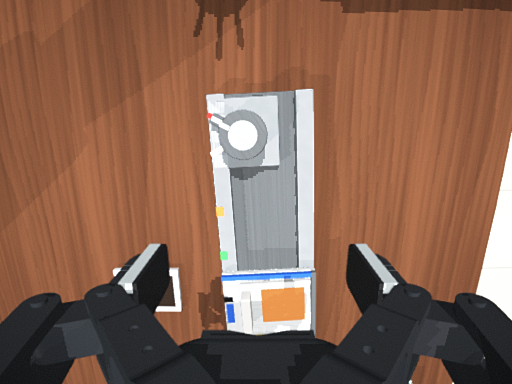

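Request:
send_rows([
  [[0,0,0],[-5,0,0],-1],
  [[0,0,0],[-11,0,0],-1],
  [[0,0,0],[-17,0,0],-1],
  [[0,0,0],[-23,0,0],-1],
  [[0,0,0],[-29,0,0],-1],
  [[0,0,0],[-35,-1,0],-1],
  [[0,0,0],[-40,-2,0],-1],
  [[0,0,0],[-43,-3,0],-1],
  [[0,0,0],[-43,-3,0],-1],
  [[0,0,0],[-43,-3,0],-1],
])

```text
time: 4.9
position: [0.5943, -0.2319, 0.2318]
tcp_rot: [[0.003, 1.0, 0.0], [1.0, -0.003, -0.001], [-0.001, 0.0, -1.0]]
ft_force: [0.4, 0.3, 0.9]
gripper_width: 0.0854
```

```bash
python3 - <<'E'
from h import *
import pickle
st=get_state(); c=snap('wrist','w2.png'); pickle.dump((st,c),open('w2.pkl','wb')); print(st['time'],st['position'],st['ft_force'])
E
```

```text
4.9 [ 0.59433406 -0.23192039  0.23181397] [0.36366103 0.25868453 0.87719295]
```

View pics/w2.png

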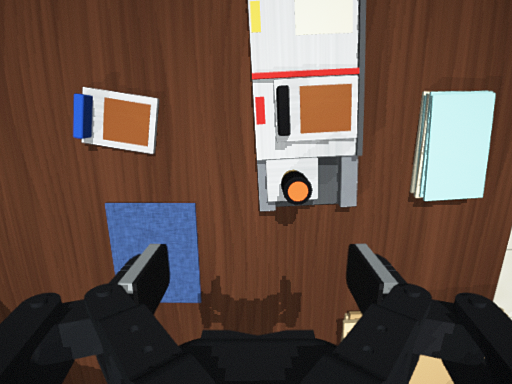

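```bash
python3 - <<'E'
import cv2
a=cv2.imread('pics/w1.png')[80:350,180:340]; cv2.imwrite('pics/c1.png',cv2.resize(a[:100],None,fx=5,fy=5,interpolation=cv2.INTER_CUBIC))
a=cv2.imread('pics/w2.png')
cv2.imwrite('pics/c2.png',cv2.resize(a[60:220,230:380],None,fx=3.7,fy=3.7,interpolation=cv2.INTER_CUBIC))
E
```

```text
(no output)
```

View pics/c1.png

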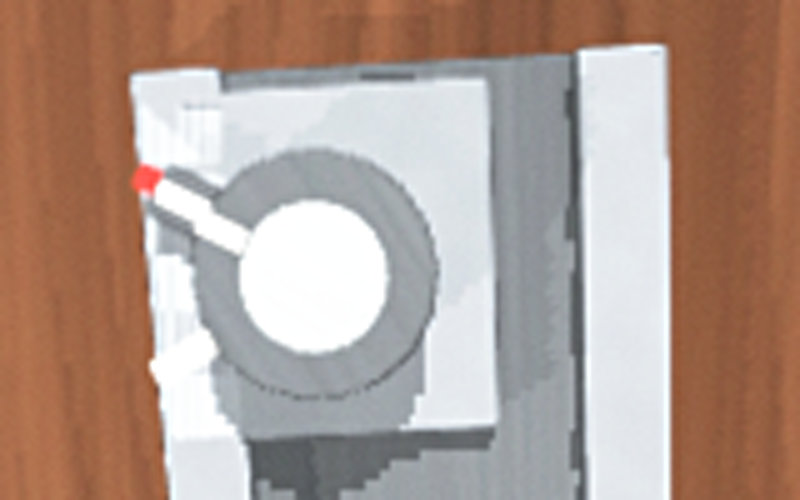

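View pics/c2.png

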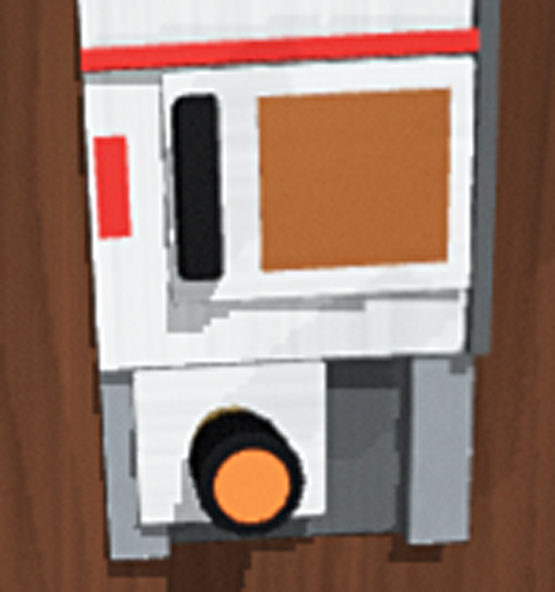

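```bash
python3 - <<'E'
from h import *
import pickle
s1,c1=pickle.load(open('w1.pkl','rb'));s2,c2=pickle.load(open('w2.pkl','rb'))
a=np.array([[131,73],[668,45],[170,500],[668,500]])/5+[180,80]
A=on_z('wrist',c1,s1,a,.022);print('bed left',A.round(4))
b=np.array([[110,560],[468,541]])/3.7+[230,60]
B=on_z('wrist',c2,s2,b,.022);print('bed right',B.round(4))
print('w',np.linalg.norm(A[0]-A[1]),np.linalg.norm(B[0]-B[1]),'len',np.linalg.norm(A[0]-B[0]),np.linalg.norm(A[1]-B[1]))
m=(A[:2].mean(0)+B.mean(0))/2; d=A[:2].mean(0)-B.mean(0); print('mid',m,'yaw',np.arctan2(-d[0],d[1]))
col=on_z('wrist',c1,s1,[[243,134.8]],.057)[0];kn=on_z('wrist',c2,s2,[[298.1,191.6]],.084)[0]
print('collar',col,'knob',kn); d2=col-kn; print(np.arctan2(-d2[0],d2[1]),np.linalg.norm(d2[:2]))
y=np.arctan2(-d[0],d[1]); R=np.array([[np.cos(y),-np.sin(y)],[np.sin(y),np.cos(y)]])
print('bedframe collar',R.T@(col-m)[:2],'knob',R.T@(kn-m)[:2])
E
```

```text
bed left [[0.5691 0.2871 0.022 ]
 [0.6891 0.2932 0.022 ]
 [0.5743 0.1892 0.022 ]
 [0.6939 0.1892 0.022 ]]
bed right [[ 0.5984 -0.2818  0.022 ]
 [ 0.7183 -0.2756  0.022 ]]
w 0.12017034035123156 0.11997726071090202 len 0.5697204724989441 0.5695468496608842
mid [0.6437329 0.0057148 0.022    ] yaw 0.051358810207140955
collar [0.61144338 0.24500238 0.057     ] knob [ 0.63640258 -0.24049264  0.084     ]
0.05136457522500126 0.48613617502830947
bedframe collar [-0.01996282  0.24062969] knob [-0.01996002 -0.24550649]
```

```bash
cat >> h.py <<'E'
from scipy.spatial.transform import Rotation as Ro
def Rdown(phi):  # tool y (jaw) at world angle phi, z down
    y=np.array([np.cos(phi),np.sin(phi),0]); z=np.array([0,0,-1.]); return np.c_[np.cross(y,z),y,z]
def plan(P,phi,st=None):
    st=st or get_state(); R=np.array(st['tcp_rot']); 
    rv=Ro.from_matrix(R.T@Rdown(phi)).as_rotvec(); d=R.T@(np.array(P)-st['position'])*100
    print('P',np.round(P,4),'turn',rv.round(3),'shift',d.round(2)); return rv,d
YAW=.0514
def bed(x,y):  # bed-mid frame -> world
    c,s=np.cos(YAW),np.sin(YAW); return np.array([.64373+c*x-s*y, .00571+s*x+c*y])
E
python3 - <<'E'
from h import *
import pickle
plan([.6114,.245,.12],np.radians(50)); plan([.6114,.245,.036],np.radians(50))
s1,c1=pickle.load(open('w1.pkl','rb'));s2,c2=pickle.load(open('w2.pkl','rb'))
# lug tip & marks
t=on_z('wrist',c1,s1,np.array([[160,190],[147,180],[155,375]])/5+[180,80],[.034,.023,.023]); 
v=t[:,:2]-[.6114,.245]; a=np.pi-np.arctan2(v[:,1],v[:,0]); print('angles from -x toward +y',a+YAW,'joint',.525+a+YAW,np.linalg.norm(v,axis=1))
def rect(name,px,z,crop=None):
    q=on_z('wrist',c2,s2,px,z)[:,:2]; ctr=q.mean(0)
    print(name,q.round(4).tolist(),'c',ctr.round(4),'sides',[round(float(np.linalg.norm(q[i]-q[(i+1)%4])),4) for i in range(4)])
    d=(q[1]+q[2]-q[0]-q[3]);print('  yaw',np.arctan2(d[1],d[0]), ctr)
rect('black',np.array([[163,75],[475,57],[465,290],[170,303]])/3.7+[230,60],.038)
rect('blue',np.array([[82,86],[158,97],[152,154],[82,144]]),.008)
rect('mat',np.array([[105,203],[195,203],[200,302],[112,302]]),.003)
E
```

```text
P [0.6114 0.245  0.12  ] turn [ 0.     0.001 -0.874] shift [47.62  1.6  11.15]
P [0.6114 0.245  0.036 ] turn [ 0.     0.001 -0.874] shift [47.62  1.6  19.55]
angles from -x toward +y [0.49791632 0.49597307 5.75771126] joint [1.02291632 1.02097307 6.28271126] [0.0387455  0.04367828 0.04690182]
black [[0.6136, -0.1306], [0.7032, -0.1252], [0.7052, -0.1915], [0.6164, -0.1954]] c [ 0.6596 -0.1607] sides [0.0897, 0.0663, 0.0889, 0.0649]
  yaw 0.05244628419000948 [ 0.65958635 -0.16069171]
blue [[0.3894, -0.1309], [0.4794, -0.1452], [0.4663, -0.2121], [0.3797, -0.1988]] c [ 0.4287 -0.1717] sides [0.0911, 0.0682, 0.0877, 0.0686]
  yaw -0.15436505722655106 [ 0.42871155 -0.1717437 ]
mat [[0.3959, -0.2763], [0.5148, -0.2765], [0.5126, -0.4253], [0.3835, -0.4268]] c [ 0.4517 -0.3512] sides [0.1189, 0.1488, 0.1291, 0.1511]
  yaw 0.0051989112877329526 [ 0.45168775 -0.35123974]
```

Request:
send_rows([
  [[0,0,-0.1],[5,0,0],-1],
  [[0,0,-0.2],[11,0,0],-1],
  [[0,0,-0.3],[17,0,0],-1],
  [[0,0,-0.4],[23,0.5,2],-1],
  [[0,0,-0.5],[29,1,4],-1],
  [[0,0,-0.6],[35,1.6,6],-1],
  [[0,0,-0.7],[41,1.6,8],-1],
  [[0,0,-0.8],[46,1.6,10],-1],
  [[0,0,-0.874],[47.62,1.6,11],-1],
  [[0,0,-0.874],[47.62,1.6,11],-1],
])

```text
time: 6.2
position: [0.6103, 0.2467, 0.1207]
tcp_rot: [[-0.768, 0.641, -0.001], [0.641, 0.768, -0.001], [0.001, -0.001, -1.0]]
ft_force: [-0.5, -0.7, -0.7]
gripper_width: 0.0853
```

```bash
python3 - <<'E'
from h import *
st=get_state(); print(st['time'],st['position'],st['joint_pos'][6]); c=snap('wrist','w3.png')
plan([.6114,.245,.036],np.radians(50))
for w in ([.6114,.245,.057],): print(proj('wrist',c,st,w))
E
```

```text
6.2 [0.61030753 0.24665596 0.12066212] 15.777184624075437
P [0.6114 0.245  0.036 ] turn [-0.001  0.001 -0.001] shift [0.02 0.05 8.54]
[[256.13431519 211.17452571]]
```

View pics/w3.png

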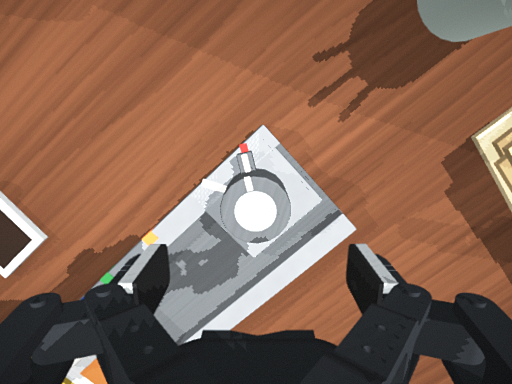

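Request:
send_rows([
  [[0,0,0],[0,0,3],-1],
  [[0,0,0],[0,0,6],-1],
  [[0,0,0],[0,0,8.5],-1],
  [[0,0,0],[0,0,8.5],-1],
  [[0,0,0],[0,0,8.5],1],
  [[0,0,0],[0,0,8.5],1],
  [[0,0,0],[0,0,8.5],1],
  [[0,0,0],[0,0,8.5],1],
  [[0,0,0],[0,0,8.5],1],
])

```text
time: 7.38
position: [0.6116, 0.2434, 0.0385]
tcp_rot: [[-0.765, 0.644, 0.001], [0.644, 0.765, -0.002], [-0.002, -0.001, -1.0]]
ft_force: [-4.5, -4.6, 11.8]
gripper_width: 0.0497
```

Request:
send_rows([
  [[0,0,-0.1],[0,0,0],1],
  [[0,0,-0.23],[0,0,0],1],
  [[0,0,-0.36],[0,0,0],1],
  [[0,0,-0.49],[0,0,0],1],
  [[0,0,-0.62],[0,0,0],1],
  [[0,0,-0.75],[0,0,0],1],
  [[0,0,-0.88],[0,0,0],1],
  [[0,0,-1.0],[0,0,0],1],
  [[0,0,-1.04],[0,0,0],1],
  [[0,0,-1.04],[0,0,0],1],
])

```text
time: 8.62
position: [0.612, 0.246, 0.0388]
tcp_rot: [[-0.942, -0.335, 0.003], [-0.335, 0.942, 0.002], [-0.003, 0.001, -1.0]]
ft_force: [3.9, 7.9, -11.8]
gripper_width: 0.0493
```

```bash
python3 - <<'E'
from h import *
st=get_state(); print(st['time'],st['position'],st['joint_pos'],st['ft_force'],st['moment']); c=snap('wrist','w4.png')
R=st['tcp_rot']; print(np.degrees(np.arctan2(R[1,1],R[0,1])))
a=c['image'][80:300,120:400,::-1]; cv2.imwrite('pics/w4c.png',cv2.resize(a,None,fx=2.7,fy=2.7))
E
```

```text
8.625 [0.61200737 0.24602777 0.03877958] [-10.05922197  45.06188277 -27.22172377  95.44045465  26.77798554
  45.91053436  60.2612562 ] [  3.89985794   7.94932848 -11.83653237] [ 1.74922858 -0.69428483  0.05183586]
109.57536046063139
```

View pics/w4c.png

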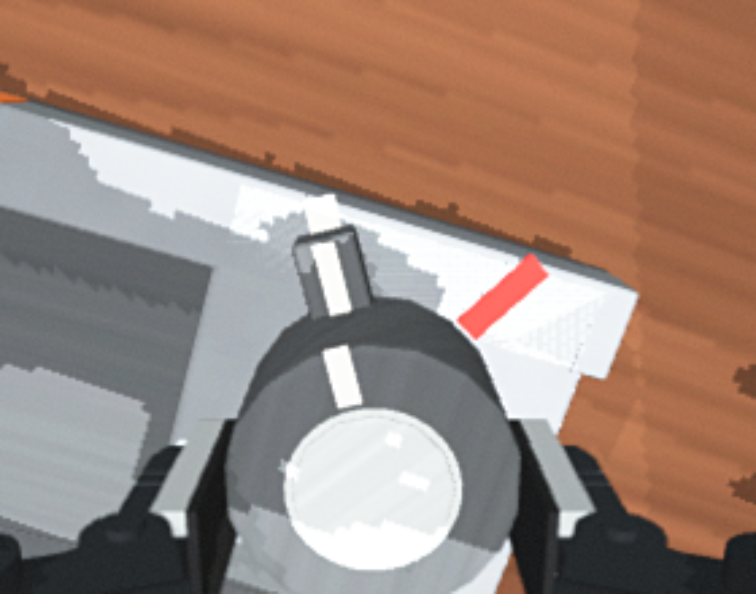

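```bash
python3 - <<'E'
from h import *
st=get_state(); c=vision.camera('wrist')
def f(p): return np.array(p)/2.7+[120,80]
P=on_z('wrist',c,st,f([[373,490],[345,402],[334,352],[323,247],[339,310],[323,212],[486,325],[538,268]]),[.057,.057,.057,.034,.034,.023,.023,.023])
ax=P[0,:2]; 
for ctr in (ax,[.6114,.245]):
    v=P[1:,:2]-ctr; print(ctr,(np.arctan2(v[:,1],v[:,0])-YAW-np.pi)%(2*np.pi), np.linalg.norm(v,axis=1))
E
```

```text
[0.61110926 0.24505213] [0.56912338 0.53949789 0.52963102 0.5342964  0.51531275 5.69520033
 5.75631323] [0.01679289 0.02562829 0.03871214 0.02628949 0.0435437  0.03015306
 0.04555451]
[0.6114, 0.245] [0.55668428 0.53155465 0.52441207 0.52659343 0.51074098 5.69861224
 5.75820561] [0.01700043 0.0258415  0.03892708 0.02650374 0.04376146 0.03042976
 0.04583694]
```

Request:
send_rows([
  [[0,0,0],[0,0,0],-1],
  [[0,0,0],[0,0,0],-1],
  [[0,0,0],[0,0,0],-1],
  [[0,0,0],[0,0,-2],-1],
  [[0,0,0],[0,0,-6],-1],
  [[0,0,0],[0,0,-9],-1],
  [[0,0,0],[0,0,-9],-1],
])

```text
time: 9.6
position: [0.6133, 0.2468, 0.1331]
tcp_rot: [[-0.942, -0.334, 0.008], [-0.334, 0.942, 0.004], [-0.009, 0.001, -1.0]]
ft_force: [0.6, 0.0, -0.4]
gripper_width: 0.0851
```

```bash
python3 - <<'E'
from h import *
st=get_state(); c=snap('wrist','w5.png'); print(st['ft_force'],st['gripper_width'])
a=c['image'][80:300,120:400,::-1]; cv2.imwrite('pics/w5c.png',cv2.resize(a,None,fx=2.7,fy=2.7))
plan([.6364,-.2405,.13],YAW);plan([.6364,-.2405,.0515],YAW)
E
```

```text
[ 0.5708523   0.02206084 -0.37992625] 0.08510700242795163
P [ 0.6364 -0.2405  0.13  ] turn [0.006 0.004 1.86 ] shift [ 14.02 -46.67  -0.  ]
P [ 0.6364 -0.2405  0.0515] turn [0.006 0.004 1.86 ] shift [ 14.07 -46.67   7.85]
```

View pics/w5c.png

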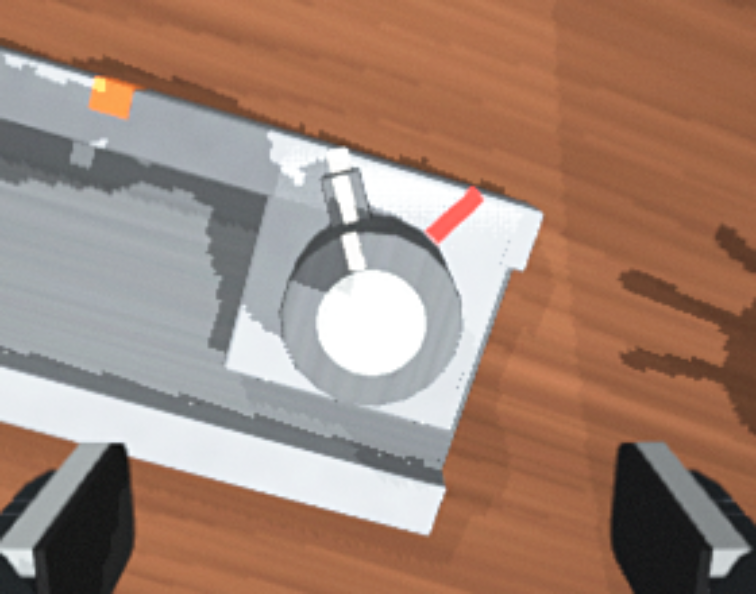

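Request:
send_rows([
  [[0,0,0.12],[1,-3.3,0],-1],
  [[0,0,0.3],[2.4,-8,0],-1],
  [[0,0,0.48],[4,-13.3,0],-1],
  [[0,0,0.66],[5.6,-18.6,0],-1],
  [[0,0,0.84],[7.2,-24,0],-1],
  [[0,0,1.02],[8.8,-29.3,0],-1],
  [[0,0,1.2],[10.4,-34.6,0],-1],
  [[0,0,1.38],[12,-40,0],-1],
  [[0,0,1.56],[13.3,-44.3,0],-1],
  [[0,0,1.72],[14,-46.7,0],-1],
])

```text
time: 10.9
position: [0.6355, -0.2442, 0.1294]
tcp_rot: [[-0.182, 0.983, 0.004], [0.983, 0.182, 0.002], [0.001, 0.004, -1.0]]
ft_force: [0.7, 0.1, -0.9]
gripper_width: 0.0856
```

```bash
python3 - <<'E'
from h import *
plan([.6364,-.2405,.13],YAW)
E
```

```text
P [ 0.6364 -0.2405  0.13  ] turn [ 0.004 -0.001  0.131] shift [ 0.35  0.16 -0.06]
```

Request:
send_rows([
  [[0.004,-0.001,0.131],[0.35,0.16,0],-1],
  [[0.004,-0.001,0.131],[0.35,0.16,0],-1],
])

```text
time: 11.15
position: [0.636, -0.2402, 0.1287]
tcp_rot: [[-0.053, 0.999, -0.001], [0.999, 0.053, 0.001], [0.001, -0.001, -1.0]]
ft_force: [0.7, 0.1, 0.7]
gripper_width: 0.0853
```

```bash
python3 - <<'E'
from h import *
st=get_state(); c=snap('wrist','w6.png'); print(proj('wrist',c,st,[.6364,-.2405,.084]))
plan([.6364,-.2405,.053],YAW)
E
```

```text
[[256.20135509 219.03023565]]
P [ 0.6364 -0.2405  0.053 ] turn [-0.001 -0.001  0.004] shift [-0.07  0.03  7.59]
```

View pics/w6.png

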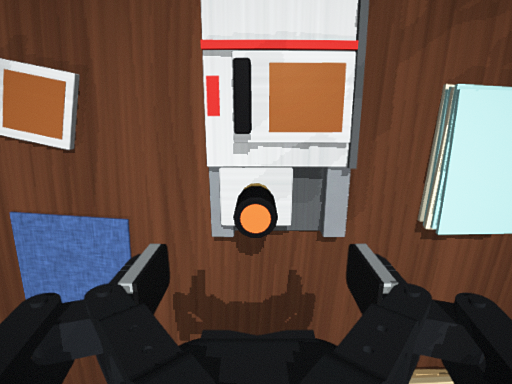

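Request:
send_rows([
  [[0,0,0],[0,0,3],-1],
  [[0,0,0],[0,0,6],-1],
  [[0,0,0],[0,0,7.6],-1],
  [[0,0,0],[0,0,7.6],-1],
  [[0,0,0],[0,0,7.6],1],
  [[0,0,0],[0,0,7.6],1],
  [[0,0,0],[0,0,7.6],1],
  [[0,0,0],[0,0,7.6],1],
  [[0,0,0],[0,0,7.6],1],
  [[0,0,0],[0,0,7.6],1],
])

```text
time: 12.45
position: [0.6346, -0.2405, 0.0541]
tcp_rot: [[-0.055, 0.998, -0.003], [0.998, 0.055, 0.0], [0.0, -0.003, -1.0]]
ft_force: [-7.7, 0.6, 11.6]
gripper_width: 0.0285
```

Request:
send_rows([
  [[0,0,0],[0,0,-0.4],1],
  [[0,0,0],[0,0,-0.8],1],
  [[0,0,0],[0,0,-1.2],1],
  [[0,0,0],[0,0,-1.45],1],
  [[0,0,0],[0,0,-1.45],1],
  [[0,0,0],[0,0,-1.45],1],
])

```text
time: 13.2
position: [0.6345, -0.2405, 0.0683]
tcp_rot: [[-0.055, 0.998, -0.003], [0.998, 0.055, 0.0], [0.001, -0.003, -1.0]]
ft_force: [0.5, -0.9, -8.4]
gripper_width: 0.0285
```

```bash
python3 - <<'E'
from h import *
st=get_state(); c=snap('wrist','w7.png');print(st['time'],st['position'],st['ft_force'])
P=np.array([*bed(-.02,-.2455+.06),st['position'][2]]); plan(P,YAW)
E
```

```text
13.2 [ 0.63450472 -0.24049633  0.06831876] [ 0.48494488 -0.86194004 -8.35065318]
P [ 0.6333 -0.1806  0.0683] turn [-0.003 -0.001  0.003] shift [5.99 0.21 0.  ]
```

View pics/w7.png

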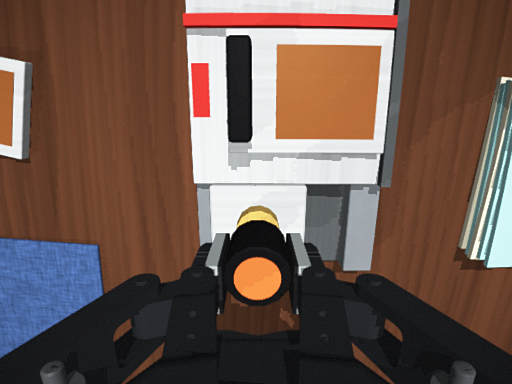

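Request:
send_rows([
  [[0,0,0],[1,0,0],1],
  [[0,0,0],[2.2,0,0],1],
  [[0,0,0],[3.4,0,0],1],
  [[0,0,0],[4.6,0.02,0],1],
  [[0,0,0],[5.6,0.02,0],1],
  [[0,0,0],[6,0.02,0],1],
  [[0,0,0],[6,0.02,0],1],
  [[0,0,0],[6,0.02,0],1],
])

```text
time: 14.25
position: [0.6314, -0.1804, 0.0683]
tcp_rot: [[-0.055, 0.998, -0.003], [0.998, 0.055, 0.001], [0.001, -0.003, -1.0]]
ft_force: [0.2, 0.7, -8.6]
gripper_width: 0.0285
```

```bash
python3 - <<'E'
from h import *
st=get_state(); print(st['time'],st['position'],st['ft_force'],st['gripper_width'])
P=np.array([*bed(-.02,-.2455+.06),st['position'][2]]); plan(P,YAW)
E
```

```text
14.25 [ 0.631373   -0.18042538  0.06826999] [ 0.2422282   0.66637888 -8.55975266] 0.028487477113634013
P [ 0.6333 -0.1806  0.0683] turn [-0.003 -0.001  0.003] shift [-0.03  0.19 -0.  ]
```

Lower the knob.

Request:
send_rows([
  [[0,0,0],[0,0,0.4],1],
  [[0,0,0],[0,0,0.8],1],
  [[0,0,0],[0,0,1.2],1],
  [[0,0,0],[0,0,1.4],1],
  [[0,0,0],[0,0,1.4],1],
])

```text
time: 14.88
position: [0.6314, -0.1807, 0.0544]
tcp_rot: [[-0.055, 0.999, -0.003], [0.999, 0.055, 0.0], [0.001, -0.003, -1.0]]
ft_force: [0.9, 0.4, -5.3]
gripper_width: 0.0282
```

Request:
send_rows([
  [[0,0,0],[0,0,0],-1],
  [[0,0,0],[0,0,0],-1],
  [[0,0,0],[0,0,0],-1],
  [[0,0,0],[0,0,-2],-1],
  [[0,0,0],[-2,0,-6],-1],
  [[0,0,0],[-4,0,-10],-1],
  [[0,0,0],[-4,0,-10],-1],
])

```text
time: 15.75
position: [0.6355, -0.2238, 0.1582]
tcp_rot: [[-0.052, 0.999, 0.003], [0.999, 0.052, -0.003], [-0.003, 0.003, -1.0]]
ft_force: [0.7, -0.2, -1.3]
gripper_width: 0.0852
```

```bash
python3 - <<'E'
from h import *
import pickle
st=get_state(); c=snap('wrist','w8.png');pickle.dump((st,c),open('w8.pkl','wb'));print(st['time'],st['position'],st['ft_force'])
P=np.array([*bed(-.02,-.2455+.06),.084]);print(proj('wrist',c,st,[P,P+[0,0,.01]]))
E
```

```text
15.75 [ 0.63550982 -0.22380016  0.1582361 ] [ 0.70414429 -0.1889213  -1.26060226]
[[255.36437128 147.58669302]
 [255.3229045  149.24201114]]
```

View pics/w8.png

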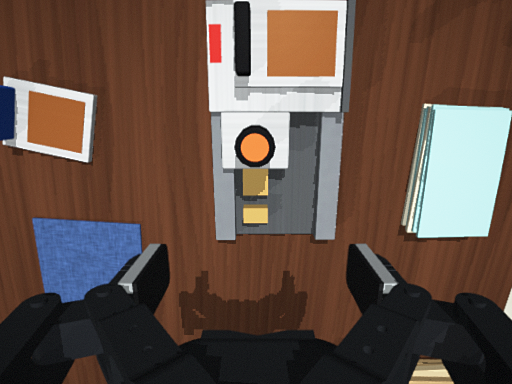

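```bash
python3 - <<'E'
from h import *
plan([.6196,-.1027,.14],.052)
E
```

```text
P [ 0.6196 -0.1027  0.14  ] turn [0.    0.001 0.001] shift [11.99 -0.86  1.59]
```

Request:
send_rows([
  [[0,0,0],[4,-0.4,0],-1],
  [[0,0,0],[8,-0.86,0.8],-1],
  [[0,0,0],[12,-0.86,1.6],-1],
  [[0,0,0],[12,-0.86,1.6],-1],
  [[0,0,0],[12,-0.86,1.6],-1],
])

```text
time: 16.42
position: [0.6192, -0.1025, 0.1393]
tcp_rot: [[-0.054, 0.999, -0.001], [0.999, 0.054, -0.001], [-0.001, -0.001, -1.0]]
ft_force: [-1.4, -1.5, 0.1]
gripper_width: 0.0854
```

```bash
python3 - <<'E'
from h import *
import pickle
st=get_state(); c=snap('wrist','w9.png');pickle.dump((st,c),open('w9.pkl','wb'));print(st['time'],st['position'],st['ft_force'])
print(proj('wrist',c,st,[[.6196,-.1027,.06]]))
E
```

```text
16.425 [ 0.61922653 -0.10252616  0.13925562] [-1.44108309 -1.50088198  0.09831587]
[[256.39560553 203.58545972]]
```

View pics/w9.png

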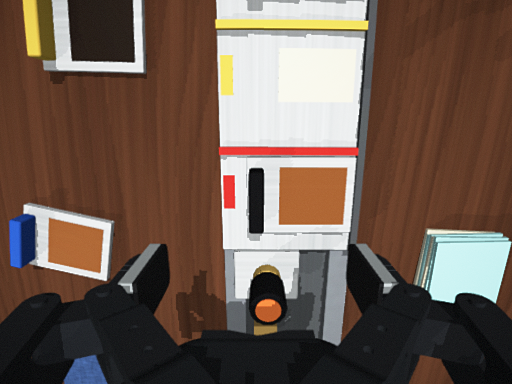

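Request:
send_rows([
  [[0,0,0],[0.1,0.03,3],-1],
  [[0,0,0],[0.1,0.03,6],-1],
  [[0,0,0],[0.1,0.03,8.5],-1],
  [[0,0,0],[0.1,0.03,9.8],-0.3],
  [[0,0,0],[0.1,0.03,9.8],1],
  [[0,0,0],[0.1,0.03,9.8],1],
  [[0,0,0],[0.1,0.03,9.8],1],
  [[0,0,0],[0.1,0.03,9.8],1],
  [[0,0,0],[0.1,0.03,9.8],1],
])

```text
time: 17.6
position: [0.6193, -0.1027, 0.0427]
tcp_rot: [[-0.052, 0.999, -0.0], [0.999, 0.052, -0.002], [-0.002, -0.0, -1.0]]
ft_force: [-3.6, -1.5, 6.3]
gripper_width: 0.0107
```

Request:
send_rows([
  [[0,0,0],[0,0,0],1],
  [[0,0,0],[0,0,-1],1],
  [[0,0,0],[0,0,-3],1],
  [[0,0,0],[0,0,-6],1],
  [[0,0,0],[0,0,-8],1],
  [[0,0,0],[0,0,-8],1],
])

```text
time: 18.35
position: [0.6206, -0.1027, 0.1248]
tcp_rot: [[-0.052, 0.999, 0.004], [0.999, 0.052, -0.002], [-0.002, 0.004, -1.0]]
ft_force: [0.4, 0.3, -1.8]
gripper_width: 0.0109
```

```bash
python3 - <<'E'
from h import *
st=get_state(); c=snap('wrist','w10.png');print(st['time'],st['position'],st['ft_force'])
plan([.4554-.037,-.3874,.12],0)
E
```

```text
18.35 [ 0.62064641 -0.10274075  0.12482053] [ 0.40001228  0.31113671 -1.82565203]
P [ 0.4184 -0.3874  0.12  ] turn [0.001 0.002 0.052] shift [-27.39 -21.6    0.37]
```

View pics/w10.png

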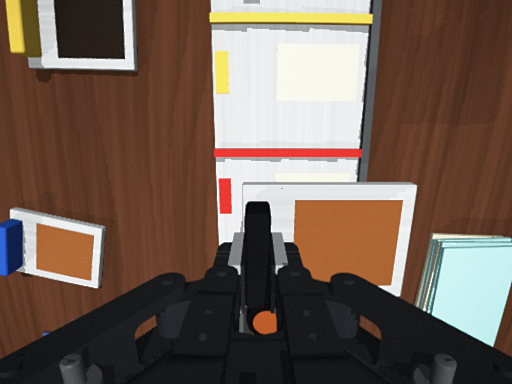

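Request:
send_rows([
  [[0,0,0],[-3,-2.4,0],1],
  [[0,0,0],[-7.5,-5.9,0],1],
  [[0,0,0],[-12,-9.5,0],1],
  [[0,0,0.02],[-16.5,-13,0],1],
  [[0,0,0.05],[-21,-16.6,0],1],
  [[0,0,0.05],[-25,-19.7,0],1],
  [[0,0,0.05],[-27.4,-21.6,0],1],
  [[0,0,0.05],[-27.4,-21.6,0],1],
  [[0,0,0.05],[-27.4,-21.6,0],1],
])

```text
time: 19.52
position: [0.4187, -0.3866, 0.123]
tcp_rot: [[-0.003, 1.0, 0.001], [1.0, 0.003, -0.001], [-0.001, 0.001, -1.0]]
ft_force: [-0.3, -0.6, -1.6]
gripper_width: 0.0103
```

```bash
python3 - <<'E'
from h import *
st=get_state(); c=snap('wrist','w11.png');print(st['time'],st['position'],st['ft_force'])
plan([.4184,-.3874,.0135],0)
c2=snap('side','s11.png'); c3=snap('scene','sc11.png')
for n,cc in(('side',c2),('scene',c3)):
    a=cv2.cvtColor(cc['image'],cv2.COLOR_RGB2HSV)
M=np.array([[.3954,-.2764,.003],[.5154,-.2764,.003],[.5154,-.4264,.003],[.3954,-.4264,.003]])
print(proj('scene',c3,None,M).round(1),proj('side',c2,None,M).round(1),proj('wrist',c,st,M).round(1))
cv2.imwrite('pics/sc11c.png',cv2.resize(c3['image'][130:220,100:260,::-1],None,fx=5,fy=5))
E
```

```text
19.525 [ 0.41867589 -0.38656024  0.12296819] [-0.28803119 -0.60126569 -1.59538509]
P [ 0.4184 -0.3874  0.0135] turn [0.001 0.001 0.004] shift [-0.11 -0.09 10.96]
[[188.3 166.3]
 [179.  192. ]
 [140.1 185.2]
 [150.9 160.1]] [[331.6 184.2]
 [298.3 174.6]
 [316.6 156. ]
 [348.  164.3]] [[227.5  59.4]
 [373.7  61. ]
 [358.  231.4]
 [231.  231.4]]
```

View pics/w11.png

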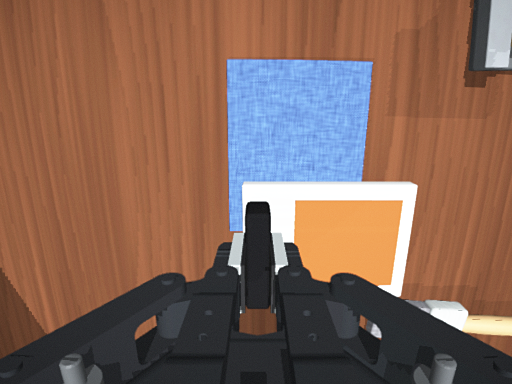

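View pics/sc11c.png

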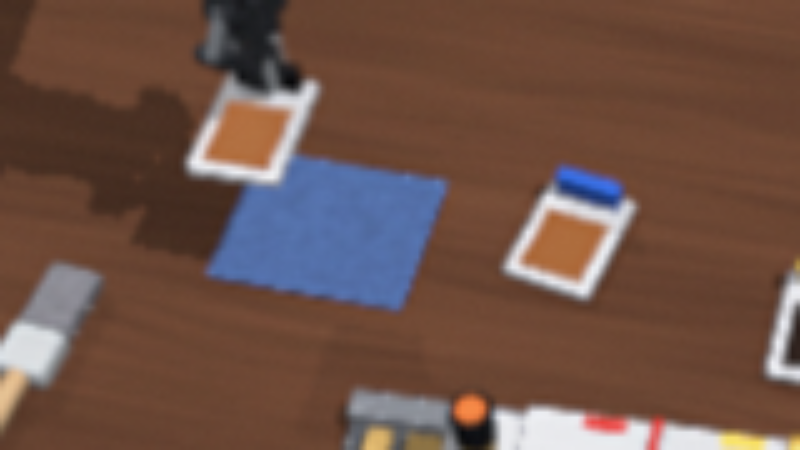

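Request:
send_rows([
  [[0,0,0],[-0.1,-0.05,3],1],
  [[0,0,0],[-0.1,-0.05,6],1],
  [[0,0,0],[-0.1,-0.05,8.5],1],
  [[0,0,0],[-0.1,-0.05,10],1],
  [[0,0,0],[-0.1,-0.05,10.5],1],
  [[0,0,0],[-0.1,-0.05,10.75],1],
  [[0,0,0],[-0.1,-0.05,10.8],1],
])

```text
time: 20.55
position: [0.4194, -0.3876, 0.016]
tcp_rot: [[-0.004, 1.0, 0.002], [1.0, 0.004, -0.002], [-0.002, 0.002, -1.0]]
ft_force: [0.4, 0.1, -0.3]
gripper_width: 0.0107
```

Request:
send_rows([
  [[0,0,0],[0,0,0],-0.2],
  [[0,0,0],[0,0,0],-0.4],
  [[0,0,0],[0,0,0],-0.4],
  [[0,0,0],[0,0,-2],-0.4],
  [[0,0,0],[0,0,-6],-0.6],
  [[0,0,0],[0,0,-11],-1],
  [[0,0,0],[0,0,-11],-1],
])

```text
time: 21.42
position: [0.4208, -0.389, 0.1297]
tcp_rot: [[-0.004, 1.0, 0.008], [1.0, 0.004, -0.006], [-0.006, 0.008, -1.0]]
ft_force: [0.7, 0.2, -0.5]
gripper_width: 0.0856
```

```bash
python3 - <<'E'
from h import *
st=get_state(); c=snap('wrist','w12.png');print(st['time'],st['position'],st['ft_force'])
plan([.615,.075,.15],.052)
E
```

```text
21.425 [ 0.420783   -0.38896072  0.1297333 ] [ 0.6868      0.19109773 -0.47540672]
P [0.615 0.075 0.15 ] turn [ 0.005  0.004 -0.048] shift [46.22 19.72 -2.32]
```

View pics/w12.png

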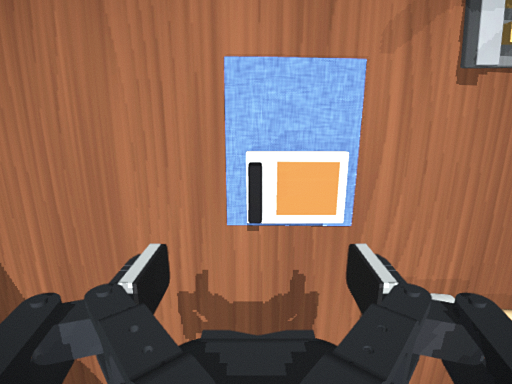

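```bash
python3 - <<'E'
from h import *
st=get_state(); c=vision.camera('wrist')
px=[[246,152],[349,152],[347,223],[248,222]]; print(on_z('wrist',c,st,px,.011).round(4)); print(on_z('wrist',c,st,[[224,57],[367,59],[352,226],[228,226]],.003).round(4))
cv2.imwrite('pics/w12c.png',cv2.resize(c['image'][140:240,220:370,::-1],None,fx=5,fy=5))
E
```

```text
[[ 0.4118 -0.3535  0.011 ]
 [ 0.5011 -0.353   0.011 ]
 [ 0.5049 -0.4187  0.011 ]
 [ 0.4132 -0.4178  0.011 ]]
[[ 0.3937 -0.2759  0.003 ]
 [ 0.5128 -0.2761  0.003 ]
 [ 0.5127 -0.4248  0.003 ]
 [ 0.3939 -0.4249  0.003 ]]
```

View pics/w12c.png

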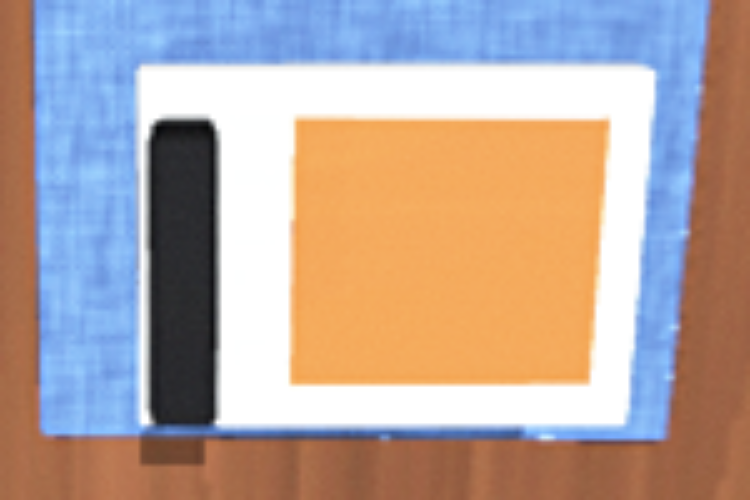

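Request:
send_rows([
  [[0,0,0],[4,1.7,-0.5],-1],
  [[0,0,0],[9.5,4,-1],-1],
  [[0,0,0],[15,6.4,-1.5],-1],
  [[0,0,0],[20.5,8.7,-2.3],-1],
  [[0,0,0],[26,11,-2.3],-1],
  [[0,0,-0.01],[31.5,13.4,-2.3],-1],
  [[0,0,-0.03],[37,15.8,-2.3],-1],
  [[0,0,-0.05],[42,18,-2.3],-1],
  [[0.005,0.004,-0.05],[46.2,19.7,-2.3],-1],
  [[0.005,0.004,-0.05],[46.2,19.7,-2.3],-1],
])

```text
time: 22.78
position: [0.6139, 0.0804, 0.1467]
tcp_rot: [[-0.061, 0.998, -0.004], [0.998, 0.061, 0.003], [0.004, -0.004, -1.0]]
ft_force: [0.1, -0.4, -0.3]
gripper_width: 0.0856
```

```bash
python3 - <<'E'
from h import *
import pickle
st=get_state(); c=snap('wrist','w13.png');pickle.dump((st,c),open('w13.pkl','wb'));print(st['time'],st['position'],st['ft_force'])
E
```

```text
22.775 [0.61389491 0.08044556 0.14665909] [ 0.14937632 -0.3510703  -0.25228032]
```

View pics/w13.png

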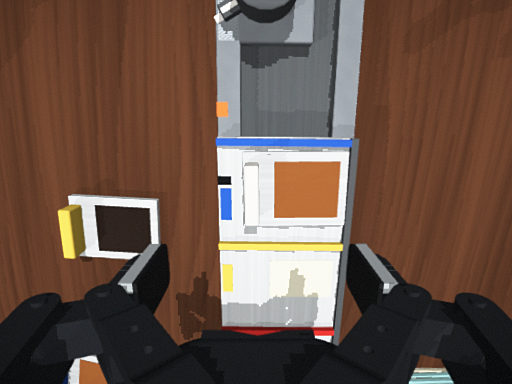

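```bash
python3 - <<'E'
from h import *
import pickle
s,c=pickle.load(open('w13.pkl','rb'))
cv2.imwrite('pics/w13c.png',cv2.resize(c['image'][130:250,205:365,::-1],None,fx=5,fy=5,interpolation=cv2.INTER_CUBIC))
E
```

```text
(no output)
```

View pics/w13c.png

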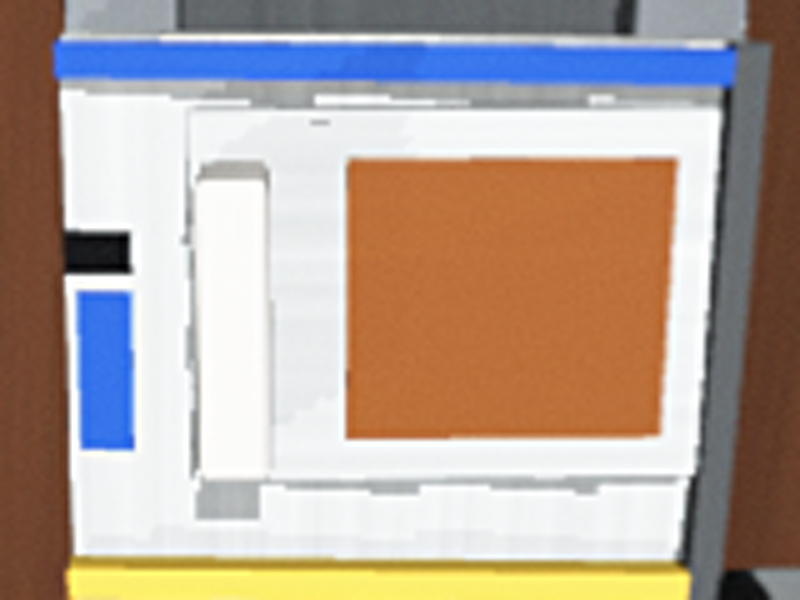

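```bash
python3 - <<'E'
from h import *
import pickle
s,c=pickle.load(open('w13.pkl','rb'))
f=lambda p:np.array(p)/5+[205,130]
H=on_z('wrist',c,s,f([[197,180],[267,180],[270,478],[197,478]]),.06);print(H.round(4),H.mean(0))
P=on_z('wrist',c,s,f([[190,108],[722,108],[695,472],[195,475]]),.038);print(P.round(4),P.mean(0)); d=P[1]+P[2]-P[0]-P[3];print(np.arctan2(d[1],d[0]))
R=np.array([[np.cos(YAW),-np.sin(YAW)],[np.sin(YAW),np.cos(YAW)]])
F=on_z('wrist',c,s,f([[57,80],[735,86],[690,570]]),.036)[:,:2]; print('fence in bedmid frame',(F-[.64373,.00571])@R)
plan([*H.mean(0)[:2],.042],.051)
E
```

```text
[[0.603  0.1081 0.06  ]
 [0.6138 0.1088 0.06  ]
 [0.6173 0.0598 0.06  ]
 [0.6054 0.0591 0.06  ]] [0.60989298 0.08393412 0.06      ]
[[0.6004 0.1164 0.038 ]
 [0.6895 0.1221 0.038 ]
 [0.6938 0.0572 0.038 ]
 [0.6045 0.0512 0.038 ]] [0.64706295 0.08671142 0.038     ]
0.06503363623891865
fence in bedmid frame [[-0.06001494  0.1170707 ]
 [ 0.05423902  0.11734178]
 [ 0.05408198  0.02885595]]
P [0.6099 0.0839 0.042 ] turn [-0.005 -0.002  0.007] shift [ 0.67 -0.25 10.48]
```

Request:
send_rows([
  [[-0.005,-0.002,-0.004],[0.3,-0.25,3],-1],
  [[-0.005,-0.002,-0.004],[0.3,-0.25,6],-1],
  [[-0.005,-0.002,-0.004],[0.3,-0.25,9],-1],
  [[-0.005,-0.002,-0.004],[0.3,-0.25,10.4],-0.3],
  [[-0.005,-0.002,-0.004],[0.3,-0.25,10.4],1],
  [[-0.005,-0.002,-0.004],[0.3,-0.25,10.4],1],
  [[-0.005,-0.002,-0.004],[0.3,-0.25,10.4],1],
  [[-0.005,-0.002,-0.004],[0.3,-0.25,10.4],1],
  [[-0.005,-0.002,-0.004],[0.3,-0.25,10.4],1],
])

```text
time: 23.95
position: [0.6096, 0.0802, 0.0441]
tcp_rot: [[-0.062, 0.998, -0.0], [0.998, 0.062, -0.0], [-0.0, -0.0, -1.0]]
ft_force: [-4.6, -0.5, 7.5]
gripper_width: 0.0104
```

Request:
send_rows([
  [[0,0,0],[0,0,0],1],
  [[0,0,0],[0,0,-1],1],
  [[0,0,0],[0,0,-3],1],
  [[0,0,0],[0,0,-6],1],
  [[0,0,0],[0,0,-8],1],
  [[0,0,0],[0,0,-8],1],
])

```text
time: 24.7
position: [0.611, 0.0804, 0.1262]
tcp_rot: [[-0.061, 0.998, 0.004], [0.998, 0.061, 0.0], [0.0, 0.004, -1.0]]
ft_force: [-0.0, -0.2, -0.8]
gripper_width: 0.0108
```

```bash
python3 - <<'E'
from h import *
st=get_state(); c=snap('wrist','w14.png');print(st['time'],st['position'],st['ft_force'])
plan([.4575-.037,-.3857+.072,.12],0)
E
```

```text
24.7 [0.61101322 0.08043541 0.12624105] [-0.01359297 -0.18417447 -0.76349306]
P [ 0.4205 -0.3137  0.12  ] turn [0.002 0.    0.062] shift [-38.16 -21.36   0.45]
```

View pics/w14.png

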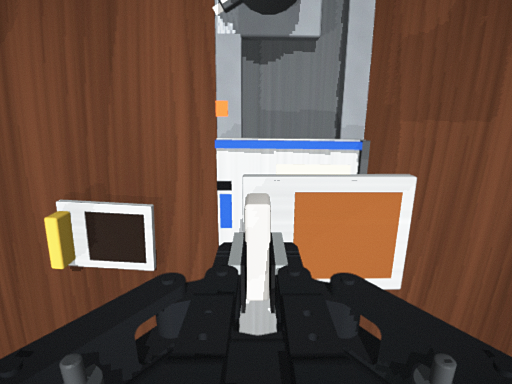

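Request:
send_rows([
  [[0,0,0],[-3,-1.7,0],1],
  [[0,0,0],[-7.7,-4.3,0],1],
  [[0,0,0],[-12.7,-7,0],1],
  [[0,0,0],[-17.7,-9.8,0],1],
  [[0,0,0.02],[-22.7,-12.6,0],1],
  [[0,0,0.04],[-27.7,-15.4,0],1],
  [[0,0,0.062],[-32.7,-18.2,0],1],
  [[0,0,0.062],[-36.5,-20.3,0],1],
  [[0,0,0.062],[-38.5,-21.35,0],1],
  [[0,0,0.062],[-38.5,-21.35,0],1],
])

```text
time: 26.0
position: [0.4191, -0.3187, 0.1236]
tcp_rot: [[0.004, 1.0, 0.0], [1.0, -0.004, 0.0], [0.0, 0.0, -1.0]]
ft_force: [-0.2, 0.5, -1.0]
gripper_width: 0.0105
```

```bash
python3 - <<'E'
from h import *
st=get_state(); c=snap('wrist','w15.png');print(st['time'],st['position'],st['ft_force'])
plan([.4205,-.317,.017],0)
E
```

```text
26.0 [ 0.41913232 -0.31868473  0.12362985] [-0.22383166  0.4811628  -1.0492654 ]
P [ 0.4205 -0.317   0.017 ] turn [ 0.001 -0.001 -0.002] shift [1.000e-02 3.000e-02 1.067e+01]
```

View pics/w15.png

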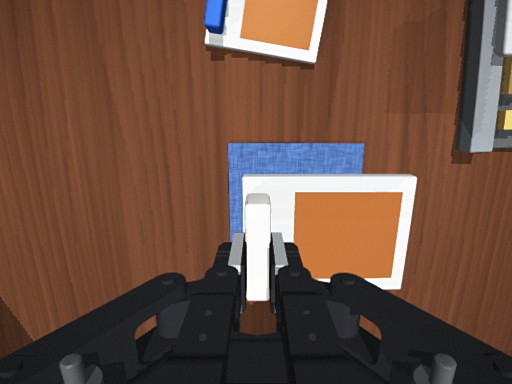

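Request:
send_rows([
  [[0,0,0],[0,0,3],1],
  [[0,0,0],[0,0,6],1],
  [[0,0,0],[0,0,8.5],1],
  [[0,0,0],[0,0,10],1],
  [[0,0,0],[0,0,10.5],1],
  [[0,0,0],[0,0,10.7],1],
  [[0,0,0],[0,0,10.7],1],
])

```text
time: 26.92
position: [0.4207, -0.3172, 0.0174]
tcp_rot: [[0.002, 1.0, 0.002], [1.0, -0.002, 0.0], [0.0, 0.002, -1.0]]
ft_force: [-0.5, 0.1, -0.5]
gripper_width: 0.0106
```

Request:
send_rows([
  [[0,0,0],[0,0,0],-0.2],
  [[0,0,0],[0,0,0],-0.4],
  [[0,0,0],[0,0,0],-0.4],
  [[0,0,0],[0,0,-2],-0.4],
  [[0,0,0],[0,0,-6],-0.6],
  [[0,0,0],[0,0,-11],-1],
  [[0,0,0],[0,0,-11],-1],
])

```text
time: 27.8
position: [0.4222, -0.3185, 0.1308]
tcp_rot: [[0.002, 1.0, 0.007], [1.0, -0.002, -0.003], [-0.003, 0.007, -1.0]]
ft_force: [-0.9, 0.2, -1.0]
gripper_width: 0.0851
```

```bash
python3 - <<'E'
from h import *
import pickle
st=get_state(); c=snap('wrist','w16.png');print(st['time'],st['position'],st['ft_force']);pickle.dump((st,c),open('w16.pkl','wb'))
E
```

```text
27.8 [ 0.42221612 -0.3184972   0.13082442] [-0.93198997  0.20699978 -0.97822183]
```

View pics/w16.png

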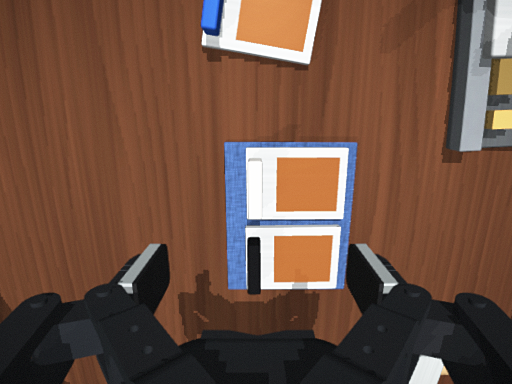

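```bash
python3 - <<'E'
from h import *
plan([.42,-.17,.15],-.15)
E
```

```text
P [ 0.42 -0.17  0.15] turn [0.005 0.001 0.148] shift [14.78 -0.15 -2.13]
```

Request:
send_rows([
  [[0,0,0.05],[4,0,-0.7],-1],
  [[0,0,0.1],[9,0,-1.5],-1],
  [[0.005,0,0.148],[13,-0.15,-2.1],-1],
  [[0.005,0,0.148],[14.8,-0.15,-2.1],-1],
  [[0.005,0,0.148],[14.8,-0.15,-2.1],-1],
])

```text
time: 28.48
position: [0.4195, -0.1684, 0.1489]
tcp_rot: [[0.147, 0.989, -0.002], [0.989, -0.147, -0.001], [-0.001, -0.002, -1.0]]
ft_force: [0.8, -0.7, -0.2]
gripper_width: 0.0854
```

```bash
python3 - <<'E'
from h import *
import pickle
st=get_state(); c=snap('wrist','w17.png');print(st['time'],st['position'],st['ft_force']);pickle.dump((st,c),open('w17.pkl','wb'))
E
```

```text
28.475 [ 0.41954274 -0.16835107  0.14888369] [ 0.83134544 -0.65020314 -0.20510606]
```

View pics/w17.png

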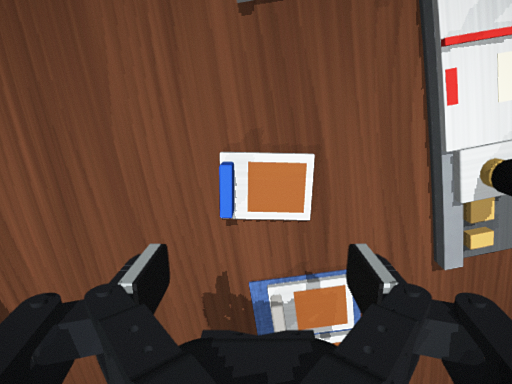

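```bash
cat >> h.py <<'E'
def crop(c,x0,y0,x1,y1,f,out): cv2.imwrite('pics/'+out,cv2.resize(c['image'][y0:y1,x0:x1,::-1],None,fx=f,fy=f,interpolation=cv2.INTER_CUBIC))
def rect(c,s,px,z):
    q=on_z('wrist',c,s,px,z)[:,:2]; d=q[1]+q[2]-q[0]-q[3]; y=np.arctan2(d[1],d[0])
    print('centre',q.mean(0).round(4),'sides',[round(float(np.linalg.norm(q[i]-q[(i+1)%4]))*1000,1) for i in range(4)],'yaw',y.round(4))
    return q.mean(0),y
E
python3 - <<'E'
from h import *
import pickle
s,c=pickle.load(open('w17.pkl','rb')); crop(c,205,140,325,230,6,'w17c.png')
E
```

```text
(no output)
```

View pics/w17c.png

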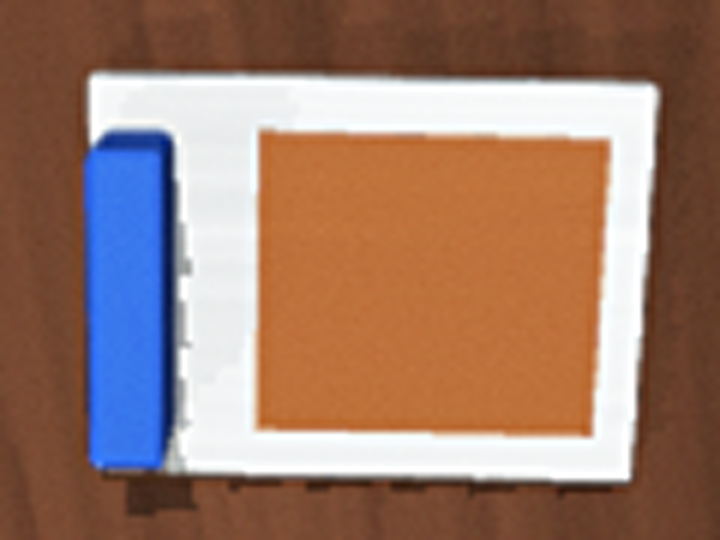

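```bash
python3 - <<'E'
from h import *
import pickle
s,c=pickle.load(open('w17.pkl','rb'))
f=lambda p:np.array(p)/6+[205,140]
p,y=rect(c,s,f([[88,73],[657,85],[631,482],[95,472]]),.008)
h,_=rect(c,s,f([[87,149],[166,149],[163,467],[91,467]]),.03)
print(p-.037*np.array([np.cos(y),np.sin(y)]),np.hypot(*h)); 
plan([*h,.10],y);plan([*h,.0125],y)
E
```

```text
centre [ 0.4289 -0.1719] sides [89.7, 66.5, 89.7, 66.5] yaw -0.1672
centre [ 0.3926 -0.1654] sides [11.6, 49.4, 11.1, 49.4] yaw -0.1471
[ 0.39242314 -0.16573636] 0.42600673968904706
P [ 0.3926 -0.1654  0.1   ] turn [-0.001  0.001  0.018] shift [ 0.02 -2.73  4.9 ]
P [ 0.3926 -0.1654  0.0125] turn [-0.001  0.001  0.018] shift [ 0.03 -2.72 13.65]
```

Request:
send_rows([
  [[0,0,0.018],[-0.5,-1.4,3],-1],
  [[0,0,0.018],[-0.5,-2.72,6],-1],
  [[0,0,0.018],[-0.5,-2.72,9],-1],
  [[0,0,0.018],[-0.5,-2.72,11],-1],
  [[0,0,0.018],[-0.5,-2.72,11],-1],
])

```text
time: 29.15
position: [0.3906, -0.1714, 0.0376]
tcp_rot: [[0.167, 0.986, -0.005], [0.986, -0.167, -0.0], [-0.001, -0.005, -1.0]]
ft_force: [-0.7, -0.3, 0.0]
gripper_width: 0.0852
```

```bash
python3 - <<'E'
from h import *
s=get_state();print(s['position'],s['joint_pos'].round(1)); plan([.3926,-.1654,.0125],-.167)
E
```

```text
[ 0.39060388 -0.17141234  0.03758907] [ 17.7  31.   -0.6 130.7   1.3  18.6   6.3]
P [ 0.3926 -0.1654  0.0125] turn [-0.005  0.001 -0.001] shift [0.63 0.11 2.51]
```

Request:
send_rows([
  [[-0.004,0,0],[0,0.1,1.2],-0.8],
  [[-0.004,0,0],[0,0.1,2.4],-0.4],
  [[-0.004,0,0],[0,0.1,2.4],0.2],
  [[-0.004,0,0],[0,0.1,2.4],1],
  [[-0.004,0,0],[0,0.1,2.4],1],
  [[-0.004,0,0],[0,0.1,2.4],1],
  [[-0.004,0,0],[0,0.1,2.4],1],
  [[-0.004,0,0],[0,0.1,2.4],1],
])

```text
time: 30.15
position: [0.3916, -0.1717, 0.0142]
tcp_rot: [[0.167, 0.986, -0.0], [0.986, -0.167, -0.001], [-0.001, -0.0, -1.0]]
ft_force: [-1.8, 0.9, 6.5]
gripper_width: 0.0106
```

Request:
send_rows([
  [[0,0,0],[0,0,-1],1],
  [[0,0,0],[0,0,-3],1],
  [[0,0,0],[0,0,-6],1],
  [[0,0,0],[0,0,-10],1],
  [[0,0,0],[0,0,-11],1],
  [[0,0,0],[0,0,-11],1],
])

```text
time: 30.9
position: [0.3919, -0.1716, 0.1248]
tcp_rot: [[0.167, 0.986, 0.001], [0.986, -0.167, -0.002], [-0.002, 0.002, -1.0]]
ft_force: [0.4, 0.1, -0.3]
gripper_width: 0.0104
```

```bash
python3 - <<'E'
from h import *
import pickle
st=get_state(); c=snap('wrist','w18.png');print(st['time'],st['position'],st['ft_force']);pickle.dump((st,c),open('w18.pkl','wb'))
n=bed(.009,.084); print('nest blue approx',n); h=bed(.009-.037-.004,.084-.004); plan([*h,.13],YAW)
E
```

```text
30.9 [ 0.39185311 -0.17158978  0.12475785] [ 0.43788141  0.12685945 -0.3428568 ]
nest blue approx [0.64840241 0.09006146]
P [0.6077 0.084  0.13  ] turn [-0.     0.001 -0.22 ] shift [28.8  17.05 -0.65]
```

View pics/w18.png

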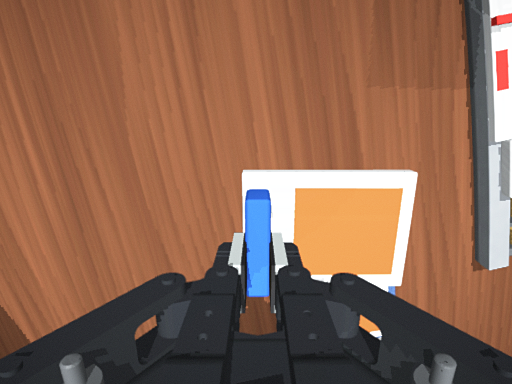

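```bash
python3 - <<'E'
from h import *
plan([*bed(-.033,.0735),.12],YAW)
E
```

```text
P [0.607  0.0774 0.12  ] turn [-0.     0.001 -0.22 ] shift [28.15 17.09  0.36]
```

Request:
send_rows([
  [[0,0,0],[2.8,1.7,0],1],
  [[0,0,-0.03],[7,4.2,0],1],
  [[0,0,-0.08],[11.5,7,0],1],
  [[0,0,-0.13],[16,9.7,0],1],
  [[0,0,-0.18],[20.5,12.4,0],1],
  [[0,0,-0.22],[25,15.2,0],1],
  [[0,0,-0.22],[28.15,17.1,0.3],1],
  [[0,0,-0.22],[28.15,17.1,0.3],1],
  [[0,0,-0.22],[28.15,17.1,0.3],1],
])

```text
time: 32.08
position: [0.6059, 0.0766, 0.1189]
tcp_rot: [[-0.052, 0.999, -0.003], [0.999, 0.052, -0.003], [-0.002, -0.003, -1.0]]
ft_force: [0.1, -0.4, -1.1]
gripper_width: 0.01
```

```bash
python3 - <<'E'
from h import *
import pickle
st=get_state(); c=snap('wrist','w19.png');print(st['time'],st['position'],st['ft_force'],st['gripper_width']);pickle.dump((st,c),open('w19.pkl','wb'))
plan([*bed(-.033,.0735),.05],YAW)
E
```

```text
32.075 [0.60591384 0.07662656 0.11891429] [ 0.06582665 -0.36399222 -1.13327764] 0.010041692046507027
P [0.607  0.0774 0.05  ] turn [-0.003  0.003 -0.001] shift [0.14 0.13 6.94]
```

View pics/w19.png

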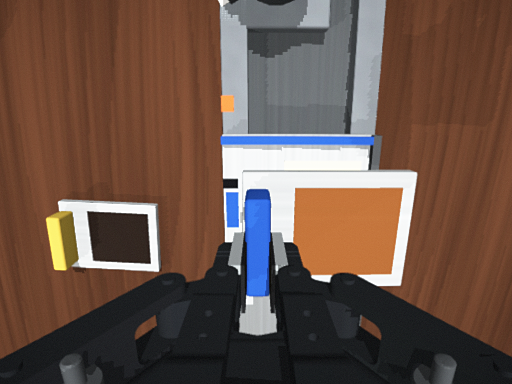

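```bash
python3 - <<'E'
from h import *
st=get_state(); c=vision.camera('wrist')
R=np.array([[np.cos(YAW),-np.sin(YAW)],[np.sin(YAW),np.cos(YAW)]])
z=st['position'][2]-.0142+.008
P=on_z('wrist',c,st,[[242,171],[416,171],[401,285]],z);print(((P[:,:2]-[.64373,.00571])@R).round(4), ((st['position'][:2]-[.64373,.00571])@R).round(4))
E
```

```text
[[-0.0406  0.1115]
 [ 0.0482  0.1117]
 [ 0.0493  0.0455]] [-0.0341  0.0723]
```

Request:
send_rows([
  [[-0.003,0.003,0],[0.1,0.1,2.5],1],
  [[-0.003,0.003,0],[0.1,0.1,5],1],
  [[-0.003,0.003,0],[0.1,0.1,6.5],1],
  [[-0.003,0.003,0],[0.1,0.1,7.2],1],
  [[-0.003,0.003,0],[0.1,0.1,7.4],1],
  [[-0.003,0.003,0],[0.1,0.1,7.45],1],
])

```text
time: 32.92
position: [0.6074, 0.0769, 0.0459]
tcp_rot: [[-0.05, 0.999, 0.002], [0.999, 0.05, 0.001], [0.001, 0.002, -1.0]]
ft_force: [-1.3, -0.1, -1.1]
gripper_width: 0.0105
```

```bash
python3 - <<'E'
from h import *
s=get_state();print(s['position'],s['ft_force'],s['moment']); plan([*bed(-.0286,.0779),.044],YAW)
E
```

```text
[0.60736671 0.07686579 0.04588322] [-1.27728859 -0.11867394 -1.05168003] [-0.05964579  0.05881354 -0.01382158]
P [0.6112 0.082  0.044 ] turn [ 0.002 -0.001 -0.001] shift [0.5  0.41 0.19]
```

Request:
send_rows([
  [[0.002,0,0],[0,0,0.18],1],
  [[0.002,0,0],[0,0,0.2],1],
  [[0.002,0,0],[0,0.2,0.2],1],
  [[0.002,0,0],[0,0.4,0.2],1],
  [[0.002,0,0],[0,0.52,0.2],1],
  [[0.002,0,0],[0,0.52,0.2],1],
])

```text
time: 33.67
position: [0.6101, 0.077, 0.0442]
tcp_rot: [[-0.05, 0.999, -0.005], [0.999, 0.05, 0.0], [0.0, -0.005, -1.0]]
ft_force: [-11.1, 0.1, 11.8]
gripper_width: 0.0106
```

```bash
python3 - <<'E'
from h import *
s=get_state();print(s['position'],s['ft_force'],s['moment']); plan([*bed(-.0286,.0779),.044],YAW)
E
```

```text
[0.61012107 0.0770199  0.0442494 ] [-11.11614839   0.05059857  11.80738517] [-0.09191042  2.27018963 -0.01198854]
P [0.6112 0.082  0.044 ] turn [-0.005 -0.    -0.001] shift [0.5  0.13 0.02]
```

Request:
send_rows([
  [[0,0,0],[0.15,0.08,0],1],
  [[0,0,0],[0.3,0.08,0],1],
  [[0,0,0],[0.45,0.08,0],1],
  [[0,0,0],[0.6,0.08,0],1],
  [[0,0,0],[0.7,0.08,0],1],
  [[0,0,0],[0.7,0.08,0],1],
])

```text
time: 34.42
position: [0.6096, 0.0807, 0.0442]
tcp_rot: [[-0.048, 0.999, -0.007], [0.999, 0.048, -0.004], [-0.003, -0.007, -1.0]]
ft_force: [-5.8, -8.7, 7.3]
gripper_width: 0.0103
```

```bash
python3 - <<'E'
from h import *
s=get_state();print(s['position'],s['ft_force'],s['moment']); plan([*bed(-.0286,.0779),.044],YAW)
c=snap('wrist','w20.png'); crop(c,190,90,390,240,4,'w20c.png')
E
```

```text
[0.60956555 0.0807339  0.04422416] [-5.81711896 -8.71997617  7.27337436] [-1.89135151  1.24478809 -0.26313439]
P [0.6112 0.082  0.044 ] turn [-0.007  0.003 -0.004] shift [0.12 0.17 0.02]
```

View pics/w20c.png

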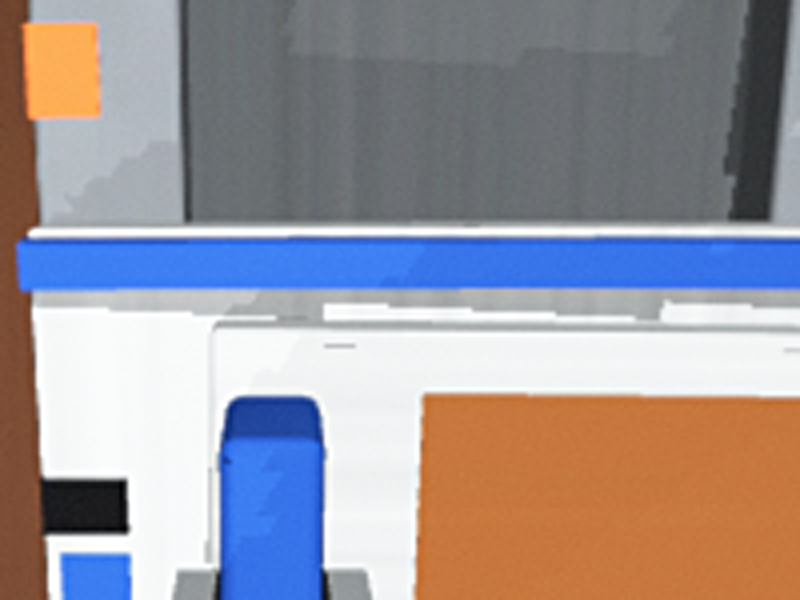

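```bash
cat >> h.py <<'E'
Rb=np.array([[np.cos(YAW),-np.sin(YAW)],[np.sin(YAW),np.cos(YAW)]])
def tobed(P): return (np.array(P)[...,:2]-[.64373,.00571])@Rb
E
python3 - <<'E'
from h import *
s=get_state();c=vision.camera('wrist')
P=on_z('wrist',c,s,np.array([[213,325],[640,328],[213,290],[640,290]])/4+[190,90],[.038,.038,.036,.036]);print(tobed(P).round(4),tobed(s['position']).round(4))
E
```

```text
[[-0.0361  0.1158]
 [ 0.0179  0.1154]
 [-0.0362  0.1199]
 [ 0.0181  0.1199]] [-0.0303  0.0767]
```

View pics/w20.png

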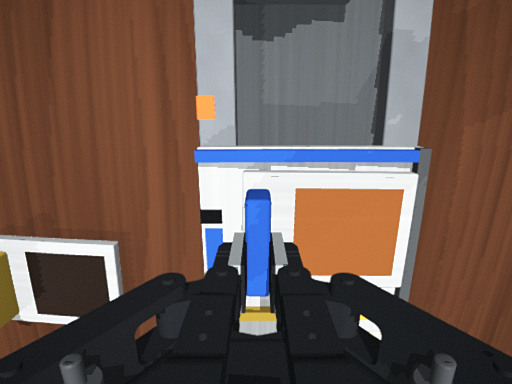

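Request:
send_rows([
  [[-0.007,0.003,0],[0,0,-0.1],1],
  [[-0.007,0.003,0],[0,0,-0.12],1],
  [[-0.007,0.003,-0.003],[0.15,0.1,-0.12],1],
  [[-0.007,0.003,-0.003],[0.3,0.1,-0.12],1],
  [[-0.007,0.003,-0.003],[0.45,0.1,-0.12],1],
  [[-0.007,0.003,-0.003],[0.55,0.1,-0.12],1],
  [[-0.007,0.003,-0.003],[0.55,0.1,-0.12],1],
])

```text
time: 35.4
position: [0.6097, 0.0854, 0.0451]
tcp_rot: [[-0.05, 0.999, -0.001], [0.999, 0.05, -0.001], [-0.001, -0.002, -1.0]]
ft_force: [-4.1, -4.6, -0.5]
gripper_width: 0.0107
```

```bash
python3 - <<'E'
from h import *
s=get_state();print(s['position'],s['ft_force'],s['moment'],tobed(s['position'])); 
c=snap('wrist','w21.png'); crop(c,190,120,440,300,3.2,'w21c.png')
E
```

```text
[0.609687   0.08544014 0.04513896] [-4.05345022 -4.60975775 -0.45957068] [-1.08026245  0.89517101 -0.11471336] [-0.02990172  0.08137388]
```

View pics/w21c.png

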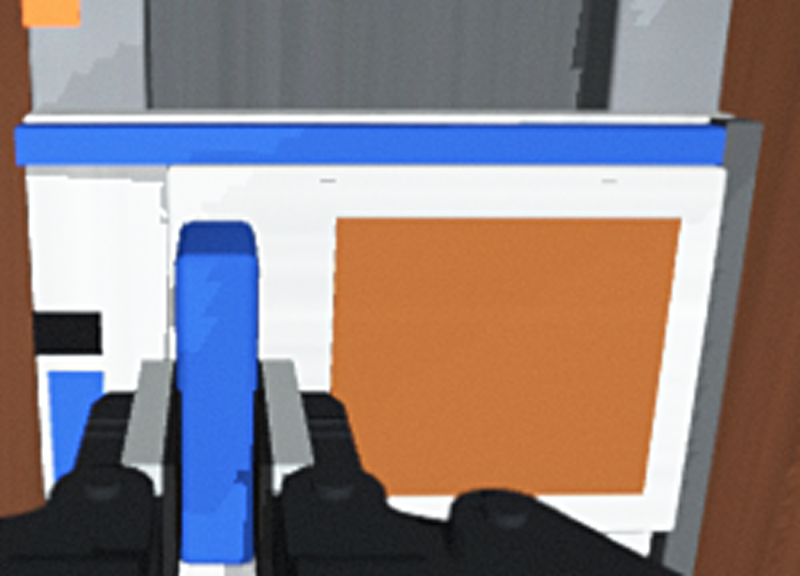

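Request:
send_rows([
  [[0,0,0],[0.2,0.15,0.1],1],
  [[0,0,0],[0.2,0.15,0.1],1],
  [[0,0,0],[0.1,0.1,0.1],0.7],
  [[0,0,0],[0,0.05,0.08],0.5],
  [[0,0,0],[0,0,0],0.2],
  [[0,0,0],[0,0,0],0],
  [[0,0,0],[0,0,-1],0],
  [[0,0,0],[0,0,-3],-0.2],
  [[0,0,0],[0,0,-7],-0.8],
  [[0,0,0],[0,0,-10],-1],
])

```text
time: 36.7
position: [0.6103, 0.0857, 0.1474]
tcp_rot: [[-0.05, 0.999, 0.0], [0.999, 0.05, -0.001], [-0.001, 0.0, -1.0]]
ft_force: [-0.5, 0.2, 0.3]
gripper_width: 0.0846
```

```bash
python3 - <<'E'
from h import *
import pickle
s=get_state();
c=snap('wrist','w22.png'); crop(c,190,120,390,260,4,'w22c.png');print(s['time'],s['position'],s['ft_force']); pickle.dump((s,c),open('w22.pkl','wb'))
E
```

```text
36.7 [0.61029807 0.08568561 0.1473743 ] [-0.50195161  0.24647952  0.29268619]
```

View pics/w22.png

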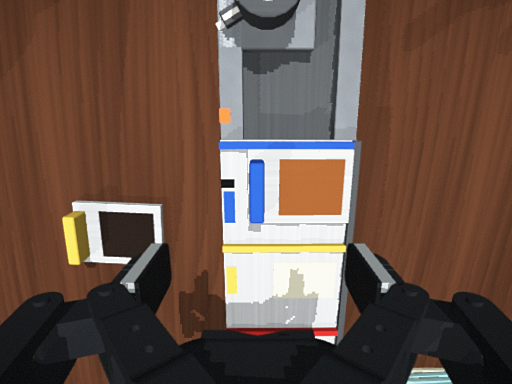

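View pics/w22c.png

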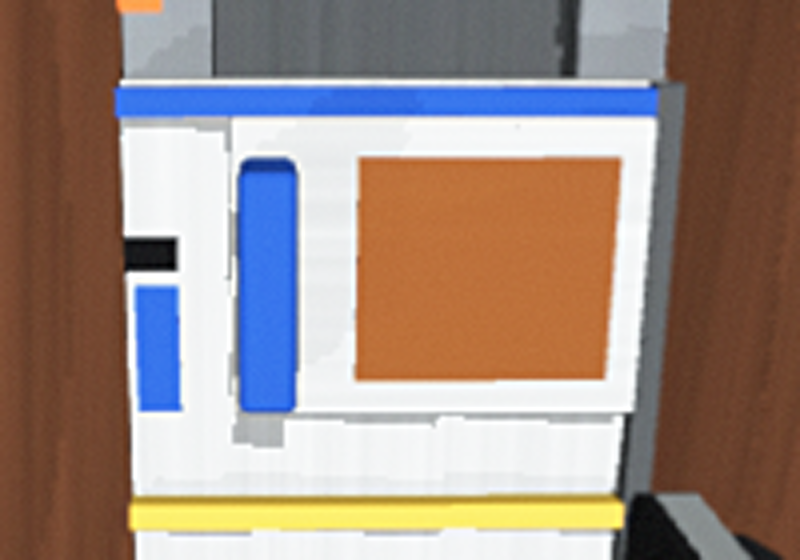

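```bash
python3 - <<'E'
from h import *
import pickle
s,c=pickle.load(open('w22.pkl','rb'))
crop(c,55,190,175,280,6,'w22y.png')
h=on_z('wrist',c,s,[[75,240]],.03)[0];print(h); plan([h[0]+.01,h[1],.15],-.02)
E
```

```text
[0.43925488 0.02859937 0.03      ]
P [0.4493 0.0286 0.15  ] turn [0.005 0.    0.07 ] shift [ -4.92 -16.55   0.03]
```

Request:
send_rows([
  [[0,0,0.02],[-1.5,-4.5,0],-1],
  [[0,0,0.05],[-3,-10,0],-1],
  [[0,0,0.07],[-4.5,-14.5,0],-1],
  [[0,0,0.07],[-4.9,-16.5,0],-1],
  [[0,0,0.07],[-4.9,-16.5,0],-1],
])

```text
time: 37.38
position: [0.4489, 0.0284, 0.1511]
tcp_rot: [[0.02, 1.0, 0.006], [1.0, -0.02, -0.0], [0.0, 0.006, -1.0]]
ft_force: [0.8, 0.7, 0.1]
gripper_width: 0.0855
```

```bash
python3 - <<'E'
from h import *
import pickle
s=get_state();
c=snap('wrist','w23.png'); crop(c,200,140,340,250,5,'w23c.png');print(s['time'],s['position']); pickle.dump((s,c),open('w23.pkl','wb'))
E
```

```text
37.375 [0.44886307 0.02844208 0.15111686]
```

View pics/w23c.png

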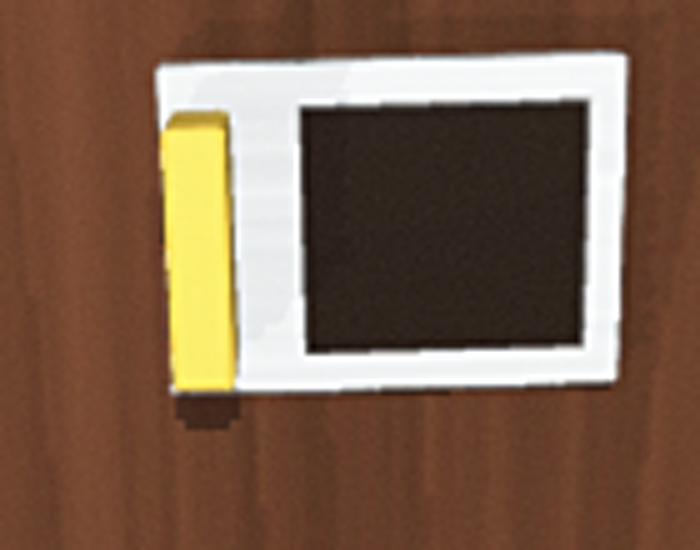

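```bash
python3 - <<'E'
from h import *
import pickle
s,c=pickle.load(open('w23.pkl','rb'))
f=lambda p:np.array(p)/5+[200,140]
p,y=rect(c,s,f([[157,65],[628,55],[616,382],[170,394]]),.008)
h,_=rect(c,s,f([[162,130],[227,128],[236,390],[173,391]]),.03)
print(p-.037*np.array([np.cos(y),np.sin(y)]),np.hypot(*h)); 
plan([*h,.0125],y)
E
```

```text
centre [0.4718 0.0268] sides [89.8, 66.0, 90.2, 66.3] yaw 0.0032
centre [0.4349 0.0265] sides [11.6, 49.3, 11.7, 49.1] yaw 0.0017
[0.43476582 0.02666498] 0.4357086585968746
P [0.4349 0.0265 0.0125] turn [ 0.007 -0.    -0.023] shift [-0.28 -1.63 13.85]
```

Request:
send_rows([
  [[0.005,0,-0.023],[-0.2,-1,3],-1],
  [[0.005,0,-0.023],[-0.28,-1.5,7],-1],
  [[0.005,0,-0.023],[-0.28,-1.55,11],-1],
  [[0.005,0,-0.023],[-0.28,-1.55,13.4],-0.6],
  [[0.005,0,-0.023],[-0.28,-1.6,13.8],0],
  [[0.005,0,-0.023],[-0.28,-1.6,13.8],1],
  [[0.005,0,-0.023],[-0.28,-1.6,13.8],1],
  [[0.005,0,-0.023],[-0.28,-1.6,13.8],1],
  [[0.005,0,-0.023],[-0.28,-1.6,13.8],1],
  [[0.005,0,-0.023],[-0.28,-1.6,13.8],1],
])

```text
time: 38.67
position: [0.4359, 0.0266, 0.0141]
tcp_rot: [[-0.003, 1.0, 0.004], [1.0, 0.003, 0.001], [0.001, 0.004, -1.0]]
ft_force: [-1.1, -0.1, 7.1]
gripper_width: 0.0104
```

Request:
send_rows([
  [[0,0,0],[0,0,-1],1],
  [[0,0,0],[0,0,-3],1],
  [[0,0,0],[0,0,-6],1],
  [[0,0,0],[0,0,-10],1],
  [[0,0,0],[0,0,-11],1],
  [[0,0,0],[0,0,-11],1],
])

```text
time: 39.42
position: [0.4358, 0.0266, 0.1248]
tcp_rot: [[-0.003, 1.0, 0.006], [1.0, 0.003, 0.001], [0.001, 0.006, -1.0]]
ft_force: [-0.1, 0.4, -1.8]
gripper_width: 0.0107
```

```bash
python3 - <<'E'
from h import *
import pickle
s,c=pickle.load(open('w22.pkl','rb'))
# yellow fence inner face: yellow top strip lower edge in w22c rows ~528
print(tobed(on_z('wrist',c,s,np.array([[131,528],[622,526],[118,115],[655,117]])/4+[190,120],.036)).round(4))
st=get_state(); c=snap('wrist','w24.png');print(st['time'],st['position'],st['ft_force'],st['gripper_width'])
E
```

```text
[[-0.0603  0.0246]
 [ 0.0541  0.0247]
 [-0.0599  0.12  ]
 [ 0.0537  0.1196]]
39.425 [0.43579548 0.02655797 0.12478415] [-0.12012438  0.41755823 -1.81183232] 0.010708330193128933
```

View pics/w24.png

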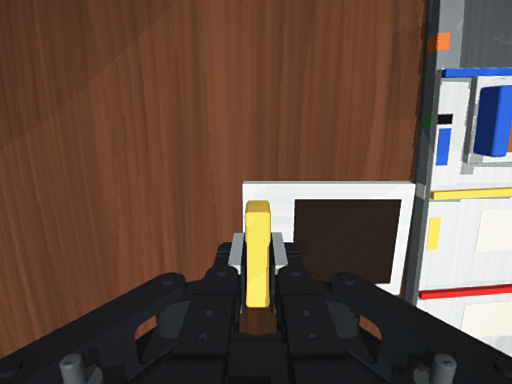

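```bash
python3 - <<'E'
from h import *
plan([*bed(-.0345,-.0139),.12],YAW)
E
```

```text
P [ 0.61   -0.0099  0.12  ] turn [ 0.004 -0.001 -0.049] shift [-3.7  17.45  0.47]
```

Request:
send_rows([
  [[0,0,0],[-0.8,3.5,0],1],
  [[0,0,-0.02],[-1.9,9,0],1],
  [[0,0,-0.049],[-3,14,0],1],
  [[0.004,0,-0.049],[-3.7,17.4,0.4],1],
  [[0.004,0,-0.049],[-3.7,17.4,0.4],1],
  [[0.004,0,-0.049],[-3.7,17.4,0.4],1],
])

```text
time: 40.22
position: [0.6079, -0.0098, 0.119]
tcp_rot: [[-0.052, 0.999, -0.003], [0.999, 0.052, 0.001], [0.001, -0.003, -1.0]]
ft_force: [-0.4, -0.4, -1.0]
gripper_width: 0.0109
```

```bash
python3 - <<'E'
from h import *
st=get_state(); c=snap('wrist','w25.png');print(st['time'],st['position'],st['ft_force'],st['gripper_width'],tobed(st['position']))
plan([*bed(-.0345,-.0139),.0455],YAW)
crop(c,190,120,440,300,3.2,'w25c.png')
E
```

```text
40.225 [ 0.60785212 -0.00977326  0.11902016] [-0.36336448 -0.37810794 -1.0477469 ] 0.010853206708157138 [-0.03662598 -0.0136195 ]
P [ 0.61   -0.0099  0.0455] turn [-0.002 -0.001  0.001] shift [-0.05  0.23  7.41]
```

View pics/w25c.png

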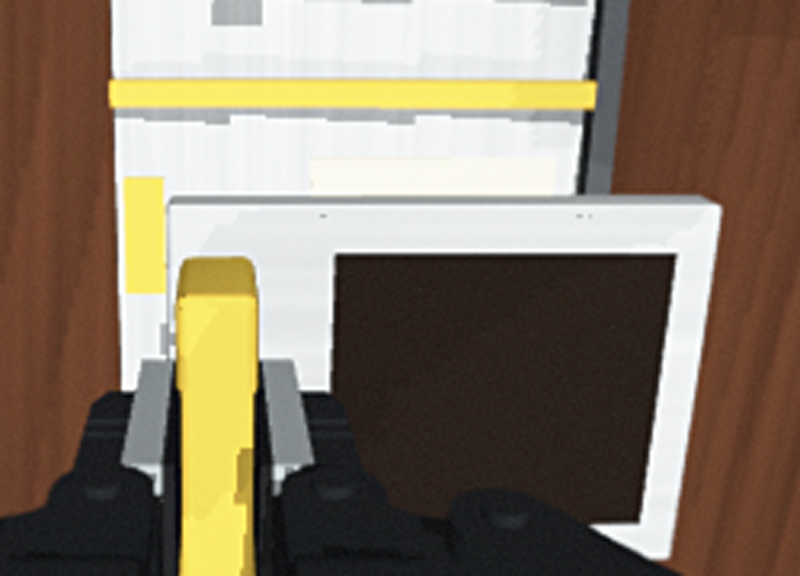

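```bash
python3 - <<'E'
from h import *
st=get_state(); c=vision.camera('wrist'); z=st['position'][2]-.0141+.008
print(tobed(on_z('wrist',c,st,np.array([[168,205],[722,207],[668,560]])/3.2+[190,120],z)),tobed(on_z('wrist',c,st,np.array([[110,107],[595,107]])/3.2+[190,120],.036)))
E
```

```text
[[-0.04306631  0.01898872]
 [ 0.04642474  0.01888173]
 [ 0.04635505 -0.04659193]] [[-0.0605433   0.02461172]
 [ 0.05443553  0.02501023]]
```

Request:
send_rows([
  [[-0.002,0,0],[0,0.2,2.5],1],
  [[-0.002,0,0],[0,0.2,5],1],
  [[-0.002,0,0],[0,0.2,6.5],1],
  [[-0.002,0,0],[0,0.2,7.2],1],
  [[-0.002,0,0],[0,0.2,7.35],1],
  [[-0.002,0,0],[0,0.2,7.4],1],
])

```text
time: 41.08
position: [0.6104, -0.0095, 0.0467]
tcp_rot: [[-0.052, 0.999, 0.001], [0.999, 0.052, 0.001], [0.001, 0.001, -1.0]]
ft_force: [0.2, -0.4, -1.0]
gripper_width: 0.0105
```

```bash
python3 - <<'E'
from h import *
s=get_state();print(s['position'],s['ft_force'],tobed(s['position'])); plan([*bed(-.0290,-.0080),.045],YAW)
E
```

```text
[ 0.61035666 -0.00947399  0.0466625 ] [ 0.17035981 -0.37120557 -1.00438174] [-0.03410938 -0.0134493 ]
P [ 0.6152 -0.0038  0.045 ] turn [ 0.001 -0.001  0.001] shift [0.54 0.51 0.17]
```

Request:
send_rows([
  [[0,0,0],[0,0,0.17],1],
  [[0,0,0],[0,0.25,0.17],1],
  [[0,0,0],[0,0.5,0.17],1],
  [[0,0,0],[0.2,0.7,0.17],1],
  [[0,0,0],[0.4,0.7,0.17],1],
  [[0,0,0],[0.6,0.7,0.17],1],
  [[0,0,0],[0.75,0.7,0.17],1],
  [[0,0,0],[0.85,0.7,0.17],1],
  [[0,0,0],[0.85,0.7,0.17],1],
])

```text
time: 42.2
position: [0.6141, -0.004, 0.0445]
tcp_rot: [[-0.049, 0.999, -0.004], [0.999, 0.049, -0.003], [-0.003, -0.004, -1.0]]
ft_force: [-8.5, -6.6, 2.4]
gripper_width: 0.0105
```

```bash
python3 - <<'E'
from h import *
s=get_state();print(s['position'],s['ft_force'],s['moment'],tobed(s['position'])); 
c=snap('wrist','w26.png'); crop(c,190,120,440,300,3.2,'w26c.png')
E
```

```text
[ 0.61412071 -0.00397172  0.0444538 ] [-8.52567499 -6.64850868  2.3966324 ] [-1.7060149   1.72319396 -0.4188035 ] [-0.03006761 -0.00814769]
```

View pics/w26c.png

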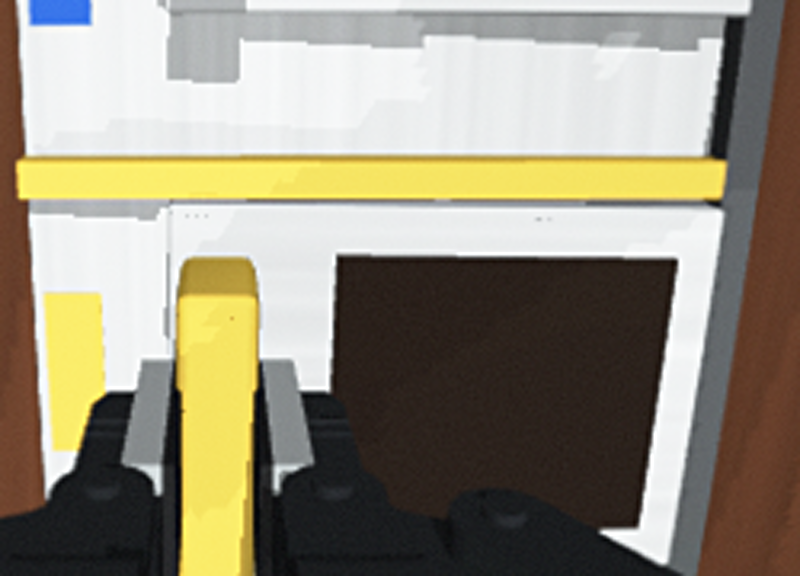

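Request:
send_rows([
  [[0.002,0.002,0],[0.2,-0.05,-0.03],1],
  [[0.002,0.002,-0.01],[0.3,-0.05,-0.03],1],
  [[0.002,0.002,-0.015],[0.45,-0.05,-0.03],1],
  [[0.002,0.002,-0.015],[0.5,-0.05,-0.03],1],
  [[0.002,0.002,-0.015],[0.5,0.1,-0.03],1],
  [[0.002,0.002,-0.01],[0.5,0.2,0],1],
  [[0.002,0.002,-0.01],[0.5,0.2,0],1],
])

```text
time: 43.12
position: [0.6141, -0.0031, 0.0446]
tcp_rot: [[-0.056, 0.998, -0.01], [0.998, 0.056, -0.005], [-0.005, -0.01, -1.0]]
ft_force: [-6.7, -11.6, 5.9]
gripper_width: 0.0107
```

```bash
python3 - <<'E'
from h import *
s=get_state();print(s['position'],s['ft_force'],s['moment'],tobed(s['position'])); print(s['tcp_rot'].round(3))
c=snap('wrist','w27.png'); crop(c,190,120,440,300,3.2,'w27c.png')
E
```

```text
[ 0.6141475  -0.00311636  0.04456056] [ -6.72983308 -11.63610744   5.94942063] [-2.69571723  1.29924329 -0.14087178] [-0.02999691 -0.00729483]
[[-0.056  0.998 -0.01 ]
 [ 0.998  0.056 -0.005]
 [-0.005 -0.01  -1.   ]]
```

View pics/w27c.png

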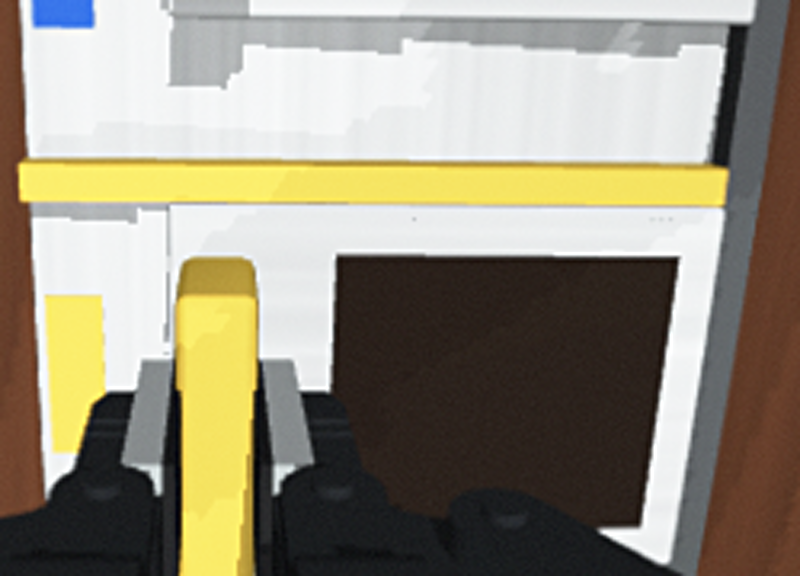

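Request:
send_rows([
  [[0,0,0],[0.15,0.1,0],1],
  [[0,0,0],[0.05,0.05,0],0.7],
  [[0,0,0],[0,0,0],0.5],
  [[0,0,0],[0,0,0],0.2],
  [[0,0,0],[0,0,0],0],
  [[0,0,0],[0,0,-1],0],
  [[-0.01,0.005,0],[0,0,-3],-0.2],
  [[-0.01,0.005,0],[0,0,-7],-0.8],
  [[-0.01,0.005,0],[0,0,-10],-1],
  [[-0.01,0.005,0],[0,0,-10],-1],
])

```text
time: 44.42
position: [0.6169, -0.0026, 0.1487]
tcp_rot: [[-0.056, 0.998, 0.007], [0.998, 0.056, 0.001], [0.0, 0.007, -1.0]]
ft_force: [0.2, -0.1, -1.0]
gripper_width: 0.0858
```

```bash
python3 - <<'E'
from h import *
import pickle
s=get_state();
c=snap('wrist','w28.png'); crop(c,190,40,390,270,2.6,'w28c.png');print(s['time'],s['position'],s['ft_force']); pickle.dump((s,c),open('w28.pkl','wb'))
E
```

```text
44.425 [ 0.61692358 -0.00260667  0.14869916] [ 0.23880007 -0.12991972 -0.95136618]
```

View pics/w28c.png

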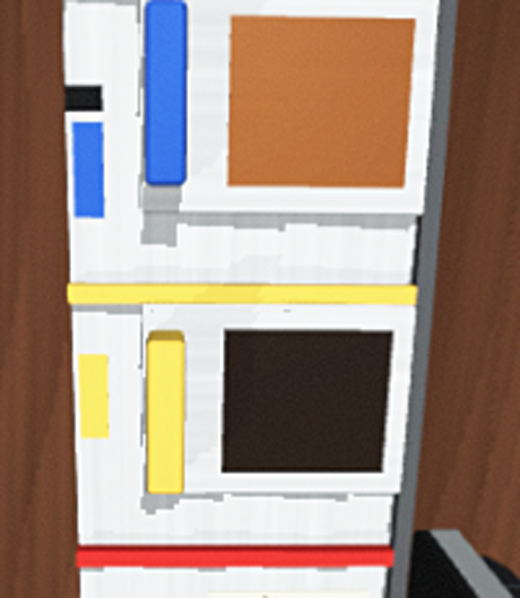

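View pics/w28.png

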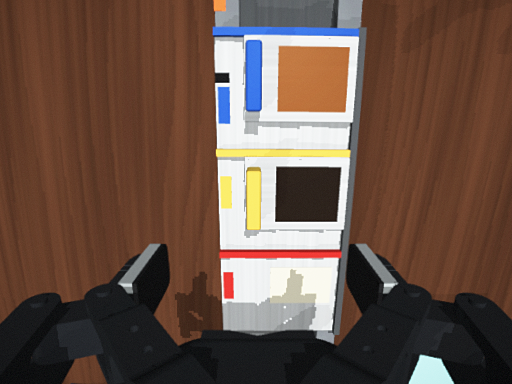

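```bash
python3 - <<'E'
from h import *
snap('scene','sc28.png');snap('side','sd28.png')
plan([*bed(-.022,-.1828),.14],YAW)
E
```

```text
P [ 0.6312 -0.178   0.14  ] turn [ 0.    -0.     0.005] shift [-17.6    0.65   0.47]
```

View pics/sc28.png

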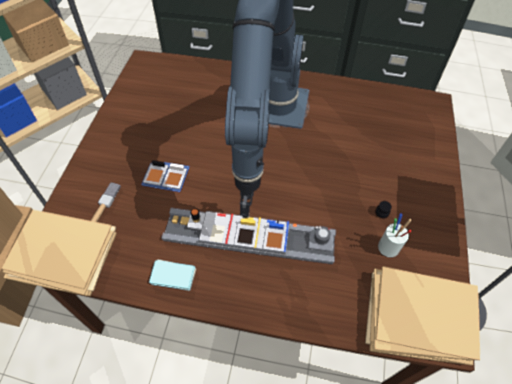

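View pics/sd28.png

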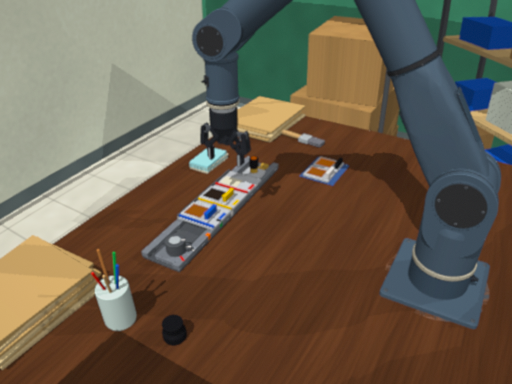

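Request:
send_rows([
  [[0,0,0],[-4,0.2,0],-1],
  [[0,0,0],[-9,0.5,0],-1],
  [[0,0,0.005],[-14,0.75,0.5],-1],
  [[0,0,0.005],[-17.6,0.8,0.5],-1],
  [[0,0,0.005],[-17.6,0.8,0.5],-1],
  [[0,0,0.005],[-17.6,0.8,0.5],-1],
])

```text
time: 45.32
position: [0.6322, -0.1769, 0.1389]
tcp_rot: [[-0.051, 0.999, -0.001], [0.999, 0.051, 0.002], [0.002, -0.001, -1.0]]
ft_force: [-0.0, 0.5, 0.7]
gripper_width: 0.0851
```

```bash
python3 - <<'E'
from h import *
s=get_state(); c=snap('wrist','w29.png');print(s['position']); print(proj('wrist',c,s,[*bed(-.02,-.183),.084]))
plan([*bed(-.02,-.183),.053],YAW)
E
```

```text
[ 0.63223903 -0.17692216  0.13890118]
[[256.97169091 215.36884816]]
P [ 0.6332 -0.1781  0.053 ] turn [-0.001 -0.002  0.001] shift [-0.2   0.06  8.62]
```

View pics/w29.png

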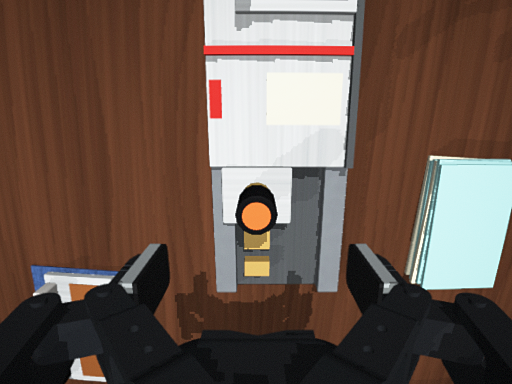

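Request:
send_rows([
  [[0,0,0],[-0.15,0,3],-1],
  [[0,0,0],[-0.2,0,6],-1],
  [[0,0,0],[-0.2,0,8.5],-1],
  [[0,0,0],[-0.2,0,8.5],-1],
  [[0,0,0],[-0.2,0,8.5],1],
  [[0,0,0],[-0.2,0,8.5],1],
  [[0,0,0],[-0.2,0,8.5],1],
  [[0,0,0],[-0.2,0,8.5],1],
  [[0,0,0],[-0.2,0,8.5],1],
  [[0,0,0],[-0.2,0,8.5],1],
])

```text
time: 46.62
position: [0.6316, -0.1785, 0.0553]
tcp_rot: [[-0.052, 0.999, -0.002], [0.999, 0.052, 0.001], [0.001, -0.002, -1.0]]
ft_force: [-6.2, 0.0, 9.8]
gripper_width: 0.0286
```

Request:
send_rows([
  [[0,0,0],[0,0,-0.4],1],
  [[0,0,0],[0,0,-0.8],1],
  [[0,0,0],[0,0,-1.2],1],
  [[0,0,0],[0,0,-1.45],1],
  [[0,0,0],[0,0,-1.45],1],
  [[0,0,0],[0,0,-1.45],1],
])

```text
time: 47.38
position: [0.6315, -0.1785, 0.0696]
tcp_rot: [[-0.052, 0.999, -0.002], [0.999, 0.052, 0.001], [0.001, -0.002, -1.0]]
ft_force: [0.4, -1.3, -8.2]
gripper_width: 0.0281
```

```bash
python3 - <<'E'
from h import *
s=get_state(); print(s['position'],s['ft_force'],tobed(s['position']))
b=tobed(s['position']);plan([*bed(b[0],-.2455+.12),s['position'][2]],YAW)
E
```

```text
[ 0.63146111 -0.17850581  0.06959916] [ 0.41864197 -1.29323511 -8.20656247] [-0.02171721 -0.18334217]
P [ 0.6285 -0.1207  0.0696] turn [-0.002 -0.001  0.001] shift [5.78 0.   0.01]
```

Slide gently 5.8 cm (smooth start and stop so plates stay put).

Request:
send_rows([
  [[0,0,0],[0.3,0,0],1],
  [[0,0,0],[0.9,0,0],1],
  [[0,0,0],[1.7,0,0],1],
  [[0,0,0],[2.5,0,0],1],
  [[0,0,0],[3.3,0,0],1],
  [[0,0,0],[4.1,0,0],1],
  [[0,0,0],[4.9,0,0],1],
  [[0,0,0],[5.4,0,0],1],
  [[0,0,0],[5.7,0,0],1],
  [[0,0,0],[5.8,0,0],1],
])

```text
time: 48.62
position: [0.6284, -0.1204, 0.0697]
tcp_rot: [[-0.052, 0.999, -0.002], [0.999, 0.052, 0.001], [0.001, -0.002, -1.0]]
ft_force: [1.4, -1.4, -8.6]
gripper_width: 0.0283
```

Request:
send_rows([
  [[0,0,0],[0.03,0,0],1],
  [[0,0,0],[0.03,0,0],1],
])

```text
time: 48.88
position: [0.6284, -0.1203, 0.0697]
tcp_rot: [[-0.052, 0.999, -0.002], [0.999, 0.052, 0.001], [0.001, -0.002, -1.0]]
ft_force: [0.6, -1.5, -8.3]
gripper_width: 0.0284
```

```bash
python3 - <<'E'
from h import *
s=get_state(); print(s['position'],s['ft_force'],tobed(s['position']))
b=tobed(s['position']);plan([*bed(b[0],-.2455+.12),s['position'][2]],YAW)
E
```

```text
[ 0.6284303  -0.12032006  0.06970324] [ 0.58947281 -1.53047362 -8.32092231] [-0.02175459 -0.12507756]
P [ 0.6285 -0.1207  0.0697] turn [-0.002 -0.001  0.001] shift [-0.04 -0.   -0.  ]
```

Request:
send_rows([
  [[0,0,0],[-0.04,0,0.4],1],
  [[0,0,0],[-0.04,0,0.8],1],
  [[0,0,0],[-0.04,0,1.2],1],
  [[0,0,0],[-0.04,0,1.42],1],
  [[0,0,0],[-0.04,0,1.42],1],
])

```text
time: 49.5
position: [0.6285, -0.1207, 0.0555]
tcp_rot: [[-0.052, 0.999, -0.002], [0.999, 0.052, 0.001], [0.001, -0.002, -1.0]]
ft_force: [-1.0, 1.2, -5.8]
gripper_width: 0.0282
```

Request:
send_rows([
  [[0,0,0],[0,0,0],-1],
  [[0,0,0],[0,0,0],-1],
  [[0,0,0],[0,0,0],-1],
  [[0,0,0],[0,0,-2],-1],
  [[0,0,0],[0,0,-6],-1],
  [[0,0,0],[0,0,-10],-1],
  [[0,0,0],[0,0,-10],-1],
])

```text
time: 50.38
position: [0.6307, -0.1212, 0.1592]
tcp_rot: [[-0.052, 0.999, 0.004], [0.999, 0.052, 0.0], [0.0, 0.004, -1.0]]
ft_force: [-0.2, -0.7, -0.3]
gripper_width: 0.0852
```

```bash
python3 - <<'E'
from h import *
s=get_state(); c=snap('wrist','w30.png');print(s['time'],s['position'],s['ft_force']); P=np.array([*bed(-.02,-.1255),.084]);print(proj('wrist',c,s,[P,P+[0,0,.01]]))
plan([.6114,.245,.15],np.radians(110))
E
```

```text
50.375 [ 0.63070121 -0.12123747  0.15916482] [-0.18748679 -0.69915081 -0.29184734]
[[254.73984891 204.25175155]
 [254.68842819 208.27553177]]
P [0.6114 0.245  0.15  ] turn [ 2.000e-03  1.000e-03 -1.868e+00] shift [36.64  0.08  0.74]
```

View pics/w30.png

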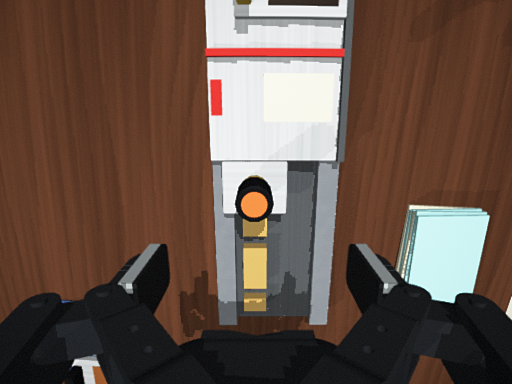

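Request:
send_rows([
  [[0,0,0],[4,0,-0.5],-1],
  [[0,0,0],[9,0,-1],-1],
  [[0,0,0],[14,0,-1.5],-1],
  [[0,0,0],[19,0,-2],-1],
  [[0,0,0],[23,0,-2],-1],
  [[0,0,0],[24.5,0,-2],-1],
  [[0,0,0],[24.5,0,-2],-1],
])

```text
time: 51.3
position: [0.6163, 0.124, 0.1763]
tcp_rot: [[-0.053, 0.999, -0.0], [0.999, 0.053, 0.0], [0.0, -0.0, -1.0]]
ft_force: [-0.8, -0.3, -0.1]
gripper_width: 0.0856
```

```bash
python3 - <<'E'
from h import *
s=get_state(); c=snap('wrist','w31.png');print(s['time'],s['position']);crop(c,190,60,390,300,2.5,'w31c.png')
plan([.6114,.245,.14],np.radians(105))
E
```

```text
51.3 [0.61629668 0.12403203 0.17630216]
P [0.6114 0.245  0.14  ] turn [-1.000e-03  0.000e+00 -1.781e+00] shift [12.28  0.11  3.64]
```

View pics/w31c.png

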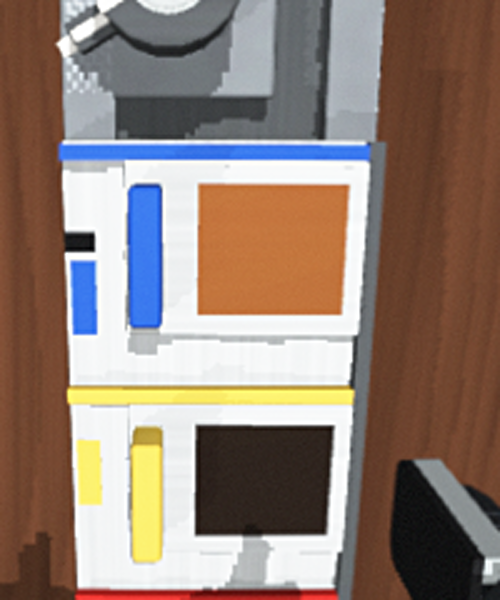

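Request:
send_rows([
  [[0,0,-0.12],[1,0,0],-1],
  [[0,0,-0.29],[2.5,0,0],-1],
  [[0,0,-0.46],[4,0,0.5],-1],
  [[0,0,-0.63],[5.5,0,1],-1],
  [[0,0,-0.8],[7,0,1.5],-1],
  [[0,0,-0.97],[8.5,0,2],-1],
  [[0,0,-1.14],[10,0,2.5],-1],
  [[0,0,-1.31],[11.5,0.1,3],-1],
  [[0,0,-1.48],[12.28,0.1,3.6],-1],
  [[0,0,-1.65],[12.28,0.1,3.6],-1],
])

```text
time: 52.6
position: [0.6117, 0.2428, 0.1394]
tcp_rot: [[-0.991, -0.134, -0.001], [-0.134, 0.991, -0.002], [0.001, -0.002, -1.0]]
ft_force: [-0.5, -0.2, 0.5]
gripper_width: 0.0853
```

```bash
python3 - <<'E'
from h import *
plan([.6114,.245,.14],np.radians(105))
E
```

```text
P [0.6114 0.245  0.14  ] turn [-0.002 -0.001 -0.128] shift [-0.    0.22 -0.06]
```

Request:
send_rows([
  [[-0.002,0,-0.128],[0,0.2,0],-0.8],
  [[-0.002,0,-0.128],[0,0.2,0],-0.6],
  [[-0.002,0,-0.128],[0,0.2,0],-0.6],
])

```text
time: 52.98
position: [0.6118, 0.2433, 0.1392]
tcp_rot: [[-0.967, -0.255, -0.002], [-0.255, 0.967, -0.001], [0.002, -0.0, -1.0]]
ft_force: [1.0, -0.5, -0.7]
gripper_width: 0.0683
```

```bash
python3 - <<'E'
from h import *
s=get_state();c=snap('wrist','w32.png');print(s['gripper_width'],s['position'],proj('wrist',c,s,[.6114,.245,.057]))
plan([.6114,.245,.036],np.radians(105))
E
```

```text
0.06831629468825175 [0.61184102 0.24331446 0.13918166] [[260.72693519 201.62421202]]
P [0.6114 0.245  0.036 ] turn [-0.    -0.001 -0.003] shift [-1.000e-02  1.300e-01  1.033e+01]
```

View pics/w32.png

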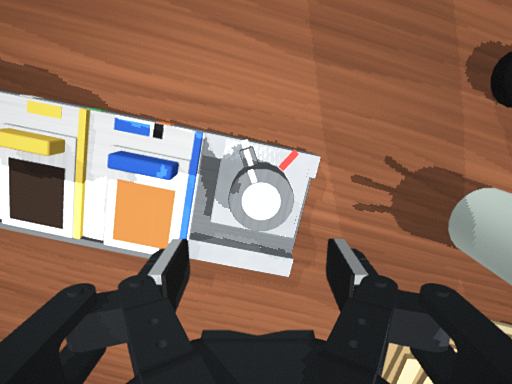

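Request:
send_rows([
  [[0,0,0],[0,0.15,3.5],-0.6],
  [[0,0,0],[0,0.15,7],-0.6],
  [[0,0,0],[0,0.15,9.5],-0.6],
  [[0,0,0],[0,0.15,10.2],-0.6],
  [[0,0,0],[0,0.15,10.2],1],
  [[0,0,0],[0,0.15,10.2],1],
  [[0,0,0],[0,0.15,10.2],1],
  [[0,0,0],[0,0.15,10.2],1],
  [[0,0,0],[0,0.15,10.2],1],
])

```text
time: 54.15
position: [0.6112, 0.2456, 0.0381]
tcp_rot: [[-0.967, -0.256, -0.001], [-0.256, 0.967, 0.0], [0.001, 0.0, -1.0]]
ft_force: [-3.5, 1.2, 5.7]
gripper_width: 0.0501
```

Request:
send_rows([
  [[0,0,0.1],[0,0,0],1],
  [[0,0,0.23],[0,0,0],1],
  [[0,0,0.36],[0,0,0],1],
  [[0,0,0.49],[0,0,0],1],
  [[0,0,0.62],[0,0,0],1],
  [[0,0,0.75],[0,0,0],1],
  [[0,0,0.88],[0,0,0],1],
  [[0,0,1.0],[0,0,0],1],
  [[0,0,1.05],[0,0,0],1],
  [[0,0,1.05],[0,0,0],1],
])

```text
time: 55.4
position: [0.6108, 0.2439, 0.0382]
tcp_rot: [[-0.702, 0.712, -0.002], [0.712, 0.702, -0.003], [-0.0, -0.003, -1.0]]
ft_force: [-4.4, -3.5, 3.4]
gripper_width: 0.0499
```

```bash
python3 - <<'E'
from h import *
s=get_state();c=snap('wrist','w33.png');print(s['time'],s['gripper_width'],s['position'],s['ft_force'],s['moment']);R=s['tcp_rot'];print(np.degrees(np.arctan2(R[1,1],R[0,1])))
crop(c,120,80,400,300,2.7,'w33c.png')
E
```

```text
55.4 0.04987053603592219 [0.61077462 0.24389207 0.03816654] [-4.38844148 -3.46928578  3.41127612] [-0.6502833   0.81042432 -0.04621396]
44.56973015281188
```

View pics/w33c.png

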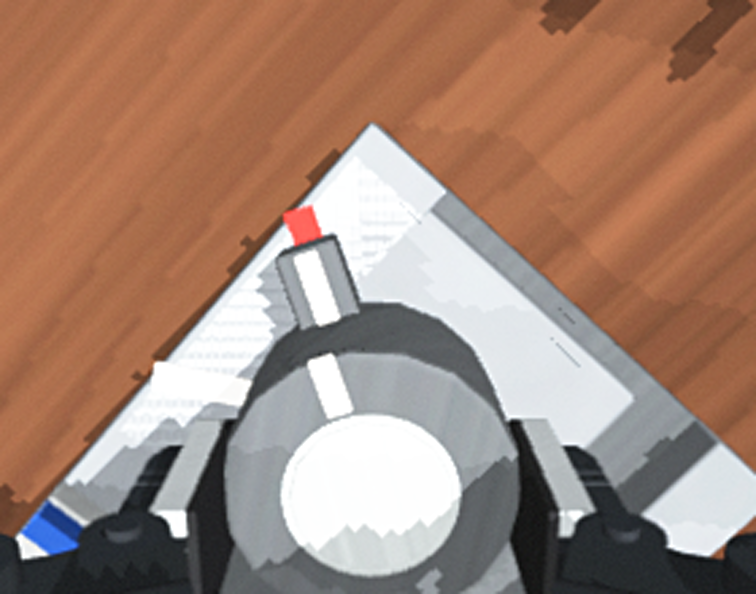

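```bash
python3 - <<'E'
from h import *
st=get_state(); c=vision.camera('wrist')
f=lambda p: np.array(p)/2.7+[120,80]
P=on_z('wrist',c,st,f([[372,495],[340,413],[321,357],[305,254],[327,322],[298,209],[309,240],[156,375],[246,392]]),[.057,.057,.057,.034,.034,.023,.023,.023,.023])
for ctr in (P[0,:2],[.6114,.245]):
    v=P[1:,:2]-ctr; a=(np.arctan2(v[:,1],v[:,0])-YAW-np.pi+np.pi)%(2*np.pi)-np.pi; print(ctr,(.525-a).round(3))
E
```

```text
[0.61104326 0.24465559] [1.031 1.047 1.045 1.027 1.048 1.048 0.002 0.007]
[0.6114, 0.245] [1.002 1.029 1.034 1.009 1.038 1.037 0.    0.004]
```

Request:
send_rows([
  [[0,0,0.015],[0,0,0],1],
  [[0,0,0.015],[0,0,0],1],
  [[0,0,0.01],[0,0,0],0],
  [[0,0,0.01],[0,0,0],-0.6],
  [[0,0,0.01],[0,0,0],-0.7],
  [[0,0,0.01],[0,0,-2],-0.7],
  [[0,0,0.01],[0,0,-6],-0.7],
  [[0,0,0.01],[0,0,-11],-0.8],
  [[0,0,0.01],[0,0,-15],-1],
  [[0,0,0.01],[0,0,-15],-1],
])

```text
time: 56.75
position: [0.6132, 0.2451, 0.1923]
tcp_rot: [[-0.695, 0.719, 0.005], [0.719, 0.695, 0.001], [-0.003, 0.004, -1.0]]
ft_force: [0.9, 0.1, -0.2]
gripper_width: 0.0858
```

```bash
python3 - <<'E'
from h import *
s=get_state();c=snap('wrist','w34.png');print(s['time'],s['gripper_width'],s['position'],s['ft_force'])
crop(c,140,80,400,300,2.7,'w34c.png')
plan([.60,.09,.24],YAW)
E
```

```text
56.75 0.08577336191065321 [0.61318778 0.24514888 0.19225323] [ 0.86610667  0.0755039  -0.16968034]
P [0.6  0.09 0.24] turn [0.001 0.002 0.717] shift [-10.28 -11.61  -4.99]
```

View pics/w34c.png

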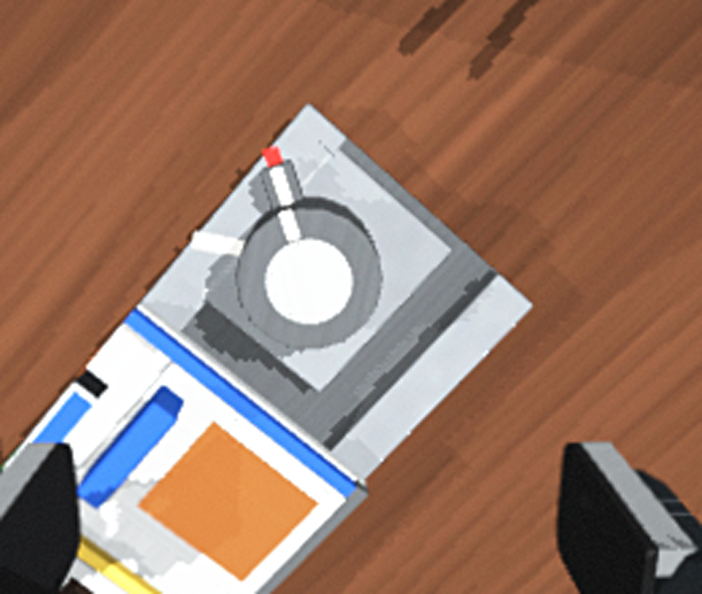

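Lug is in line with the red mark. Final check view over the plates.

Request:
send_rows([
  [[0,0,0.12],[-2,-2.3,-1],-1],
  [[0,0,0.28],[-4.5,-5,-2],-1],
  [[0,0,0.44],[-7,-8,-2],-1],
  [[0,0,0.6],[-9.5,-10.5,-2],-1],
  [[0,0,0.71],[-10.3,-11.6,-2],-1],
  [[0,0,0.71],[-10.3,-11.6,-2],-1],
  [[0,0,0.71],[-10.3,-11.6,-2],-1],
])

```text
time: 57.68
position: [0.6001, 0.091, 0.2095]
tcp_rot: [[-0.062, 0.998, 0.001], [0.998, 0.062, -0.001], [-0.001, 0.001, -1.0]]
ft_force: [-1.3, 0.2, -0.5]
gripper_width: 0.0853
```

```bash
python3 - <<'E'
from h import *
import pickle
s=get_state();c=snap('wrist','w35.png');print(s['time'],s['position'],s['ft_force']);pickle.dump((s,c),open('w35.pkl','wb'))
crop(c,190,100,390,300,3,'w35c.png'); snap('scene','sc35.png'); snap('side','sd35.png')
E
```

```text
57.675 [0.60006751 0.09103617 0.20948626] [-1.31669847  0.166397   -0.50092633]
```

View pics/w35c.png

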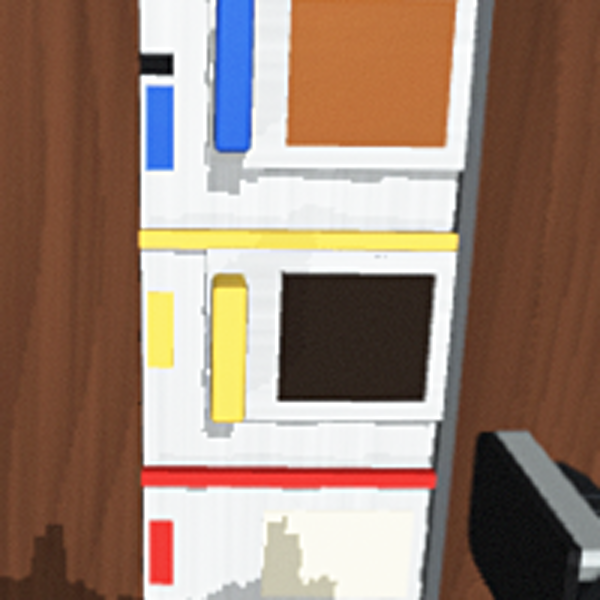

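View pics/sc35.png

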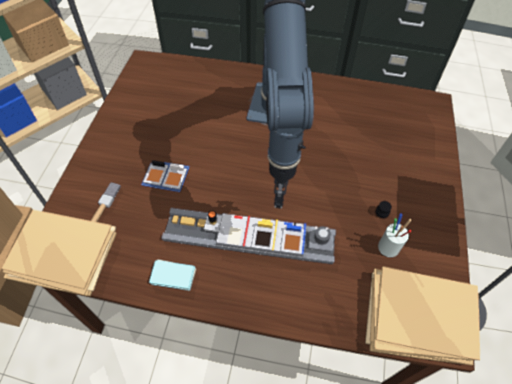

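```bash
python3 - <<'E'
from h import *
import pickle
s,c=pickle.load(open('w35.pkl','rb'))
f=lambda p:np.array(p)/3+[190,100]
print(tobed(on_z('wrist',c,s,f([[207,250],[457,250],[442,420],[465,168],[140,248],[458,248],[456,180]]),[.038,.038,.038,.038,.036,.036,.03])).round(4))
s,c=pickle.load(open('w28.pkl','rb')); 
E
```

```text
[[-0.0361  0.0819]
 [ 0.0538  0.0829]
 [ 0.0539  0.0167]
 [ 0.0542  0.1125]
 [-0.0602  0.082 ]
 [ 0.0547  0.0832]
 [ 0.0537  0.107 ]]
```

```bash
python3 -c "
from workcell import env; print(env.sign_off())"
```

```text
the job is handed in; nothing more can be done
None
```

The plates are changed and the slide is locked at COPY. I handed the job in at about 58 s of the 210 s allowed.

**What I did**
- I turned the collar back to the white mark and indexed the carriage to LOAD.
- I laid the black and white plates side by side on the mat.
- I seated the blue and yellow plates in their own nests, handle towards the robot. No red plate showed in any picture, so the red nest is empty.
- I indexed the carriage to COPY, let the knob drop home and turned the collar to the red mark.

**Last checks**
- **Plates:** both plates' edges measured within about 1 mm of their fence faces, which is as fine as the camera can tell.
- **Knob:** its orange dot was where it should be with the pin fully home at COPY.
- **Collar:** the last reading gave about 1.03–1.05 rad against 1.05. I then nudged it about 0.01 rad clockwise, and the picture showed the line on the red mark. I did not measure it again.
- **Mat:** in the last overview the two old plates were still on it. Earlier, each had a margin of a few mm to the mat's edges, with a gap between them.
- **Everything else:** the loupe, brush and cup were not touched, and the gripper was open and clear at hand-in.

**Mended on the way:** the first pushes left the blue plate about 4 mm short of its side fence and the yellow plate slightly turned. I pushed both again until they were flush before letting go.

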